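# Gauge the bar offcuts and lock the magazine

### The job

Take every square aluminium bar out of the grey bin and try it in the throat of the blue gauge magazine: bars that fit go down into the throat, lying level on top of one another, and bars too thick to enter go flat in the red scrap tray. When all bars are sorted, swing the yellow keeper down over the throat until it rests fully in its catch, and let go. Leave the wrench and the coupling in the bin, and do not disturb the bottle, the carton and the can.

Things in the scene. Friction and masses are not known exactly. Their poses are not given: they have to be found in the camera images.
- bin: grey bin, 280 (x) x 270 (y) mm outside, 50 mm high, walls 5 mm, inner floor at 6 mm; on the floor a rubber strip 22 mm wide, 4 mm high along each 280 mm wall. Origin: centre of underside. Bars, wrench and coupling lie in it about 55 mm apart in y, 130 mm in x, bars within 0.2 rad of its x axis. Fixed, turned up to 0.15 rad, left or right of the magazine.
- scrap_tray: red open tray, 180 (x) x 210 (y) x 35 mm high, walls 5 mm, inner floor 5 mm above the bench. Origin at the centre of its underside. Fixed; on the other side of the magazine from the bin.
- magazine: blue gauge magazine, fixed; origin under the centre of its base, 200 x 200 x 10 mm. Two pairs of posts, each 30 mm long in x, 20 mm in y, centred at x = +-42 mm, leave a throat 24 mm wide (y) along x; the 54 mm gap between the pairs is open for fingers. Steel straps 78 mm high at x = +-63 mm stop bars lengthwise. Keeper's hinge post at x 93 mm, its catch post (forked) at x -72 mm.
- throat (a point): middle of the throat at the top of its upright walls, 72 mm above the magazine origin; x along the throat. Above it yellow lips flare 30 degrees off the vertical up to 85 mm; throat bottom at 10 mm. 20 mm bars laid along x and level drop in and stack, up to three high; 27 mm bars stay on the lips, their centre about 88 mm high.
- keeper (a joint): angle of the yellow keeper bar about its hinge, rad: 0 = lying level along the top of the throat in its catch (end stop), grows as it swings up; starts open at 1.6 to 1.75 (upright at the far end). Stiff hinge (0.3 N m): stays where it is left.
- keeper_hinge (a point): point on the keeper's hinge axis, at x = 85, y = 0, z = 92 mm in the magazine's frame; the axis is parallel to the magazine's y. The keeper bar is 12 mm square.
- keeper_grip (a point): point on the keeper's black round handle, 14 mm thick, parallel to the hinge axis, 170 mm from it; the handle's free part runs from the bar to y = -79 mm. At joint angle q this point lies at x = 85 - 170 cos q, y = -50, z = 92 + 170 sin q mm in the magazine's frame.
- bar_a: square aluminium bar offcut, 110 mm long, either 20 x 20 mm or 27 x 27 mm in section (not told by the name; all look alike). Origin at its centre, x axis along its length. 0.09 to 0.28 kg. Starts lying flat in the bin. May be absent.
- bar_b: square aluminium bar offcut, 110 mm long, either 20 x 20 mm or 27 x 27 mm in section (not told by the name; all look alike). Origin at its centre, x axis along its length. 0.09 to 0.28 kg. Starts lying flat in the bin. May be absent.
- bar_c: square aluminium bar offcut, 110 mm long, either 20 x 20 mm or 27 x 27 mm in section (not told by the name; all look alike). Origin at its centre, x axis along its length. 0.09 to 0.28 kg. Starts lying flat in the bin. May be absent.
- bar_d: square aluminium bar offcut, 110 mm long, either 20 x 20 mm or 27 x 27 mm in section (not told by the name; all look alike). Origin at its centre, x axis along its length. 0.09 to 0.28 kg. Starts lying flat in the bin. May be absent.
- bar_e: square aluminium bar offcut, 110 mm long, either 20 x 20 mm or 27 x 27 mm in section (not told by the name; all look alike). Origin at its centre, x axis along its length. 0.09 to 0.28 kg. Starts lying flat in the bin. May be absent.
- bar_f: square aluminium bar offcut, 110 mm long, either 20 x 20 mm or 27 x 27 mm in section (not told by the name; all look alike). Origin at its centre, x axis along its length. 0.09 to 0.28 kg. Starts lying flat in the bin. May be absent.
- wrench: dark steel wrench, 110 mm long, about 10 mm thick, lying in the bin; origin at the middle of its underside; clutter.
- coupling: brass pipe coupling, 32 mm across and 36 mm tall, standing in the bin; origin at the centre of its underside; clutter.
- oil_bottle: orange bottle, 60 mm across, 160 mm tall, standing beyond the magazine; bystander. Origin under its base.
- carton: cardboard carton, 70 x 110 x 60 mm high, beyond the magazine; bystander. Origin under its base.
- paint_can: green-labelled can, 80 mm across, 90 mm tall, on the right near the robot; bystander. Origin under its base.
Mind the look-alikes: they are no part of the job. What is shaped like the bar_b but green or orange is not meant.

How it is judged (in metres and radians):
On the way, in this order (a step that is already met when the one before it is completed fails the run):
1. all bars sorted (thin ones in the throat, thick ones in the scrap tray) while the keeper is still open (x of bar_a in the frame of magazine between -0.015 and 0.015 m and y of bar_a in the frame of magazine between -0.006 and 0.006 m and z of bar_a in the frame of magazine between 0.012 and 0.068 m and angle between bar_a's own x axis and vertical between 1.42 and 1.72 rad and x of bar_c in the frame of magazine between -0.015 and 0.015 m and y of bar_c in the frame of magazine between -0.006 and 0.006 m and z of bar_c in the frame of magazine between 0.012 and 0.068 m and angle between bar_c's own x axis and vertical between 1.42 and 1.72 rad and x of bar_f in the frame of magazine between -0.015 and 0.015 m and y of bar_f in the frame of magazine between -0.006 and 0.006 m and z of bar_f in the frame of magazine between 0.012 and 0.068 m and angle between bar_f's own x axis and vertical between 1.42 and 1.72 rad and x of bar_b in the frame of scrap_tray between -0.085 and 0.085 m and y of bar_b in the frame of scrap_tray between -0.095 and 0.095 m and z of bar_b in the frame of scrap_tray between 0.005 and 0.055 m and angle between bar_b's own x axis and vertical between 1.27 and 1.87 rad and x of bar_d in the frame of scrap_tray between -0.085 and 0.085 m and y of bar_d in the frame of scrap_tray between -0.095 and 0.095 m and z of bar_d in the frame of scrap_tray between 0.005 and 0.055 m and angle between bar_d's own x axis and vertical between 1.27 and 1.87 rad and x of bar_e in the frame of scrap_tray between -0.085 and 0.085 m and y of bar_e in the frame of scrap_tray between -0.095 and 0.095 m and z of bar_e in the frame of scrap_tray between 0.005 and 0.055 m and angle between bar_e's own x axis and vertical between 1.27 and 1.87 rad and value of joint keeper above 0.5 rad), for 0.2 s.
2. the keeper swung down into its catch (value of joint keeper below 0.06 rad), for 0.2 s.
At the end, for the whole second after the job is handed in: Thin bars lie in the throat, level within 0.15 rad, within 15 mm along and 6 mm across, not above its walls; thick bars in the scrap tray, flat within 0.3 rad; keeper within 0.06 rad of its stop; wrench and coupling in the bin; bars at rest (x of bar_a in the frame of magazine between -0.015 and 0.015 m and y of bar_a in the frame of magazine between -0.006 and 0.006 m and z of bar_a in the frame of magazine between 0.012 and 0.068 m and angle between bar_a's own x axis and vertical between 1.42 and 1.72 rad and x of bar_c in the frame of magazine between -0.015 and 0.015 m and y of bar_c in the frame of magazine between -0.006 and 0.006 m and z of bar_c in the frame of magazine between 0.012 and 0.068 m and angle between bar_c's own x axis and vertical between 1.42 and 1.72 rad and x of bar_f in the frame of magazine between -0.015 and 0.015 m and y of bar_f in the frame of magazine between -0.006 and 0.006 m and z of bar_f in the frame of magazine between 0.012 and 0.068 m and angle between bar_f's own x axis and vertical between 1.42 and 1.72 rad and x of bar_b in the frame of scrap_tray between -0.085 and 0.085 m and y of bar_b in the frame of scrap_tray between -0.095 and 0.095 m and z of bar_b in the frame of scrap_tray between 0.005 and 0.055 m and angle between bar_b's own x axis and vertical between 1.27 and 1.87 rad and x of bar_d in the frame of scrap_tray between -0.085 and 0.085 m and y of bar_d in the frame of scrap_tray between -0.095 and 0.095 m and z of bar_d in the frame of scrap_tray between 0.005 and 0.055 m and angle between bar_d's own x axis and vertical between 1.27 and 1.87 rad and x of bar_e in the frame of scrap_tray between -0.085 and 0.085 m and y of bar_e in the frame of scrap_tray between -0.095 and 0.095 m and z of bar_e in the frame of scrap_tray between 0.005 and 0.055 m and angle between bar_e's own x axis and vertical between 1.27 and 1.87 rad and horizontal distance between each of wrench, coupling and bin below 0.18 m and height (world z) of each of wrench, coupling below 0.06 m and linear speed of each of bar_a, bar_b, bar_c, bar_d, bar_e, bar_f below 0.02 m/s and value of joint keeper below 0.06 rad); the robot touches nothing.
It fails at once if a bystander (bottle, carton, can) was moved more than 40 mm (distance of any of oil_bottle, carton, paint_can from where it was at the start of the episode above 0.04 m).
Of bar_a, bar_b, bar_c, bar_d, bar_e, bar_f only 4 to 5 are there at a start; the rules pass over those that are not, and their reading is None.
At some moment in a run one of bar_a, bar_b, bar_c, bar_d, bar_e, bar_f may be knocked a few centimetres aside while the robot is not near it.
Once in a run the grip may slacken for a moment while it holds something.
It also fails if it takes over 210 s, if anything falls off the work surface, if the arm or the gripper's body presses on something with over 40 N, if the wrist force passes 120 N, or if a joint passes its speed limit or range.

### The arm

A 6-joint arm with a two-finger parallel gripper is mounted at the origin on the work surface. World frame = base frame: x ahead of the robot, y to its left, z up, the work surface at z = 0. Lengths are in m, angles in degrees, forces in N, time in s.
With the tool pointing down it reaches from about 0.25 to 0.725 m from the base axis. Payload 9.7 kg.
Tool frame: the origin (TCP) lies on the centre line of the jaws, within the pads' length; the fingertips stand tip_extent ahead of it and the grasp point (between the pads) lies 3 mm ahead of it (tip_extent is the distance from the TCP to the fingertips, in m); z points along the fingers, y is the line along which they close (so a half turn about z gives the same grasp; the last joint's range is limited). The gripper opens to 85 mm and grips with 20 to 120 N. Pads are 22 mm wide; open, the fingers measure 114 mm over their backs; the gripper's body (76 mm by 85 mm) begins 54 mm behind the grasp point. The pads swing forward as they close: fully open they stand 13 mm farther back than shut.
Start: joints at [0, 4.979, 10.078, 95.1, 0, 90], TCP at [0.55, -0, 0.253] pointing down, gripper open.
Joint ranges: [-179.16, 179.16], [-48.56, 103.87], [-65.8, 70.77], [-126.05, 130.52], [-82.76, 87.17], [-180, 180]. Speed limits (degrees/s): [127.2, 127.2, 147.25, 180, 180, 180].

### API

Orientations are given as [roll, pitch, yaw] about the fixed x, y, z axes, in that order (R = Rz(yaw) Ry(pitch) Rx(roll)).
In Python, from workcell import * gives the robot as it stands.
- The arm moves only by the tool servo_tool, never from a script. Its argument "rows" is a list of rows, each an object with "offset": the shift along the tool's x, y, z as a fraction of full scale, a list of three; "yaw": the turn about the tool's z as a fraction of full scale; "claw": the closure, from 0 (fully open) to 1 (shut). A call has 1 to 12 rows; each row is the pose to reach, as a shift and turn from the pose commanded when the call began, along the tool's axes at that moment, turning the shorter way round; what a row does not reach only later rows make up. Full scale, the value 1, is 0.1 m for a shift and pi rad for a turn. A row lasts 1/8 s, in which the tool goes at most 62.5 mm and 10.7 degrees, less where a joint would pass 70% of its speed; a pose out of reach is approached as far as the arm can. A call with a number of a shift or a turn outside -1 to 1 is refused whole. A call with a gripper value outside its range is refused whole. The fingers move at their own pace and stop on an object; "squeeze" is the grip in N (left out, the last holds). Time passes only in rows, so rows that repeat a pose let the fingers close. It gives the time, the measured TCP pose, the force, the opening and the grip force at its end, in the units of the state.
- get_obs(): the state, without advancing time (a new reading comes with each control period).
- camera(name): name is "scene" or "side" or "wrist"; returns (picture, depth): 480x640x3 uint8, red, green, blue; 480x640 float32, m along the optical axis (not along the pixel's ray), 0 where there is no reading.
- camera_info(name): a dict with "fx", "fy", "cx", "cy" (pixels), "dist" ([k1, k2, p1, p2, k3] as OpenCV has them; the pictures are not rectified), "cam_to_world" (4x4, takes a point from camera to world coordinates); the wrist camera has in their place "hand_eye" (4x4, takes a point from camera to tool coordinates, whose origin is the TCP and whose axes are the flange's). Camera axes: x right, y up, looking along -z (the intrinsics and any distortion apply to the point x, -y, -z); pixel columns grow to the right and rows downward; lengths in m; the calibration is good to about 2 mm. A picture is of the moment at which its call begins: read the wrist's pose just before it. camera_info takes no time and is no camera call.
- job_done(): hands the job in; it is judged then, once.
The state is a dict: "time": time; "q": joint angles; "qd": joint speeds; "joint_efforts": joint torques, N m; "ee_pos": TCP position; "tcp_rot": TCP orientation; "wrist_force": force on the tool from outside, world axes, zero at the start; "torque": the same for the moment, N m; "opening": finger opening in m; "grasp_force": force on a finger pad.
Only numpy, scipy, OpenCV 4.12 (cv2) and the standard library are available. Lean on these libraries where they do the work, as an engineer would, in place of code of your own. Each camera call takes 0.05 s, during which the arm holds its last target. There are 200 camera calls.

## Working session

There is one attempt and no reset: what is moved stays moved. The work goes in short steps, Python scripts to look and compute and a tool call to move; the robot and the scene stay as the last step left them, time stands still between calls to the robot, and variables do not carry over. Pictures are saved under pics/ and viewed, at most 14 in all, crops included, and the job is handed in when it is done.

Besides the shell and the picture viewer there is one more tool, called after "Emit:" by a JSON object that holds its "fn" and its "kwargs", one argument or row to a line. servo_tool: Moves the arm, as the interface text tells. Its arguments: {"type":"object","properties":{"rows":{"type":"array"},"squeeze":{"type":"number"}},"required":["rows"]}

```bash
ls; mkdir -p pics
cat > h.py <<'E'
from workcell import *
import numpy as np, cv2
from scipy.spatial.transform import Rotation as R
def cam(name):
    o=get_obs(); p,d=camera(name); i=camera_info(name)
    if name=="wrist":
        T=np.eye(4); T[:3,:3]=R.from_euler('xyz',o['tcp_rot'],degrees=True).as_matrix(); T[:3,3]=o['ee_pos']
        M=T@np.array(i['hand_eye'])
    else: M=np.array(i['cam_to_world'])
    return p,d,i,M
def cloud(d,i,M):
    K=np.array([[i['fx'],0,i['cx']],[0,i['fy'],i['cy']],[0,0,1]])
    h,w=d.shape; u,v=np.meshgrid(np.arange(w),np.arange(h))
    n=cv2.undistortPoints(np.stack([u,v],-1).reshape(-1,1,2).astype(np.float32),K,np.array(i['dist'])).reshape(h,w,2)
    P=np.stack([n[...,0]*d,-n[...,1]*d,-d],-1)
    W=P@M[:3,:3].T+M[:3,3]; W[d<=0]=np.nan
    return W
def save(n,p): cv2.imwrite('pics/'+n+'.png',cv2.cvtColor(p,cv2.COLOR_RGB2BGR))
E
python3 - <<'E'
from h import *
print(get_obs())
for n in ("scene","side","wrist"):
    p,d,i,M=cam(n); save(n+'0',p); np.savez('pics/'+n+'0.npz',p=p,d=d,W=cloud(d,i,M)); print(n,M.round(3).tolist(),i['fx'],i['dist'],(d>0).mean())
E
```

```text
pics
{'time': 0.0, 'q': array([ 1.43587197e-03,  5.01116853e+00,  1.00335933e+01,  9.50995763e+01,
       -2.32794053e-03,  9.00010730e+01]), 'qd': array([-0.10499404,  0.02469366, -0.04046656,  0.009007  , -0.00171596,
        0.03970988]), 'joint_efforts': array([ 7.68234549e-04, -5.20392072e+01,  4.64802504e+01,  1.63646933e-02,
        2.23589603e-05, -6.77332673e-05]), 'ee_pos': array([5.49794930e-01, 3.09249257e-06, 2.52574685e-01]), 'tcp_rot': array([-1.79922848e+02,  2.32938326e-03,  9.00003660e+01]), 'wrist_force': array([ 0.20577023, -0.39041188,  0.26737216]), 'torque': array([-0.00521586, -0.00071233, -0.01391455]), 'grasp_force': 0.0, 'opening': 0.08536120131813049}
scene [[-0.621, -0.569, 0.539, 1.146], [0.783, -0.461, 0.417, 0.59], [0.011, 0.681, 0.732, 0.959], [0.0, 0.0, 0.0, 1.0]] 479.7913952272574 [-0.0071852  0.         0.         0.         0.       ] 0.9959309895833334
side [[-0.965, 0.178, -0.193, 0.191], [-0.262, -0.671, 0.694, 1.275], [-0.006, 0.72, 0.694, 1.268], [0.0, 0.0, 0.0, 1.0]] 614.0826699698463 [0.03908003 0.         0.         0.         0.        ] 0.9961751302083334
wrist [[1.0, -0.0, -0.0, 0.55], [0.0, 0.966, 0.259, 0.064], [0.0, -0.259, 0.966, 0.373], [0.0, 0.0, 0.0, 1.0]] 339.09471181180754 [-0.02305213  0.          0.          0.          0.        ] 0.988994140625
```

View pics/scene0.png

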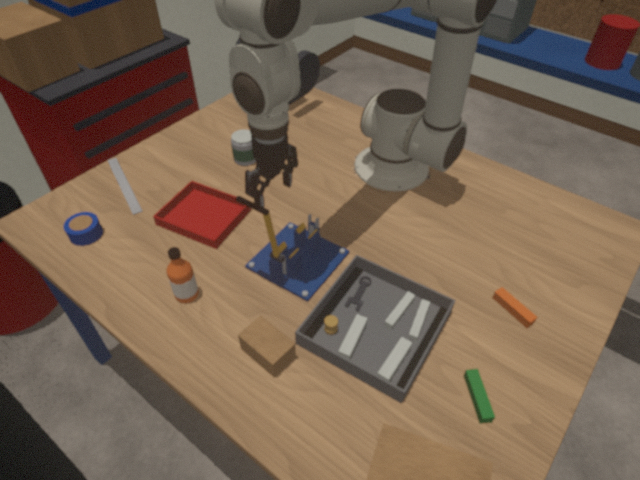

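View pics/wrist0.png

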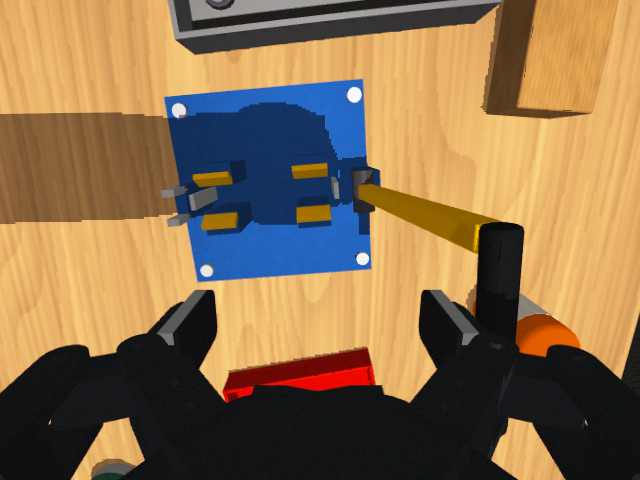

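Candidates for bars: four bright bars in the bin at scene px (350,335), (395,358), (400,308) and (421,318). Look-alikes outside the bin: orange (514,306), green (479,395) and a white strip at (125,185). I choose the four in the bin. The wrench is at (360,293), the coupling at (330,325) and the upright keeper at (268,232).

```bash
cat >> h.py <<'E'
def raypix(uv,z,i,M):
    K=np.array([[i['fx'],0,i['cx']],[0,i['fy'],i['cy']],[0,0,1]])
    n=cv2.undistortPoints(np.array(uv,np.float32).reshape(-1,1,2),K,np.array(i['dist'])).reshape(-1,2)
    D=np.c_[n[:,0],-n[:,1],-np.ones(len(n))]@M[:3,:3].T
    t=(z-M[2,3])/D[:,2]; return M[:3,3]+D*t[:,None]
def bars(p,W,off=0):
    """bright grey blobs at bar height -> centre xy, yaw, size, top z"""
    s=p.astype(int); sat=s.max(-1)-s.min(-1)
    m=((s.min(-1)>120)&(sat<40)&(W[...,2]>.012)&(W[...,2]<.13)).astype(np.uint8)
    n,l,st,c=cv2.connectedComponentsWithStats(m)
    out=[]
    for k in range(1,n):
        if st[k,4]<150: continue
        w=W[l==k]; z=np.nanmedian(w[:,2]); w=w[abs(w[:,2]-z)<.006]
        r=cv2.minAreaRect((w[:,:2]*1000).astype(np.float32)); b=cv2.boxPoints(r)
        e=[b[1]-b[0],b[2]-b[1]]; e=max(e,key=np.linalg.norm)
        out.append((c[k].round(),np.round(r[0],1),np.round(sorted(r[1]),1),round(np.degrees(np.arctan2(e[1],e[0]))%180,1),round(z*1000,1),len(w)))
    return out
E
python3 - <<'E'
from h import *
for n in ("scene","side"):
    f=np.load(f'pics/{n}0.npz'); print(n)
    for b in bars(f['p'],f['W']): print(*b)
    p=f['p'].astype(int); W=f['W']
    g=lambda m: np.nanmean(W[m],0)
    red=(p[...,0]>110)&(p[...,1]<50)&(p[...,2]<50)&(W[...,2]<.045)&(W[...,2]>-.01)
    k=cv2.morphologyEx(red.astype(np.uint8),cv2.MORPH_OPEN,np.ones((3,3)))
    nn,l,st,c=cv2.connectedComponentsWithStats(k); j=1+np.argmax(st[1:,4]); w=W[l==j]
    print('tray',cv2.minAreaRect((w[:,:2]*1000).astype(np.float32)),c[j])
    hsv=cv2.cvtColor(f['p'],cv2.COLOR_RGB2HSV)
    bl=(hsv[...,0]>100)&(hsv[...,0]<125)&(hsv[...,1]>130)&(W[...,2]<.02)&(W[...,2]>.003)&(W[...,0]<.8)&(abs(W[...,1])<.2)
    print('mag',cv2.minAreaRect((W[bl][:,:2]*1000).astype(np.float32)))
    nb=(W[...,2]>.044)&(W[...,2]<.056)&(hsv[...,1]<60)&(W[...,1]>.1)&(W[...,1]<.6)&(W[...,0]>.2)&(W[...,0]<.85)
    print('binrim',cv2.minAreaRect((W[nb][:,:2]*1000).astype(np.float32)))
    ye=(hsv[...,0]>18)&(hsv[...,0]<30)&(hsv[...,1]>180)&(W[...,2]>.06)&(W[...,2]<.6)
    nn,l,st,c=cv2.connectedComponentsWithStats(ye.astype(np.uint8))
    for j in range(1,nn):
        if st[j,4]>25: w=W[l==j]; print('yel',c[j].round(),st[j,4],np.nanmean(w,0).round(3),np.nanmin(w,0).round(3),np.nanmax(w,0).round(3))
f=np.load('pics/wrist0.npz'); W=f['W']; p=f['p']; print('wrist')
i=camera_info('wrist')
T=np.eye(4); o=get_obs(); T[:3,:3]=R.from_euler('xyz',o['tcp_rot'],degrees=True).as_matrix(); T[:3,3]=o['ee_pos']; M=T@np.array(i['hand_eye'])
print(raypix([(178,110),(354,95),(362,258),(207,271)],.012,i,M).round(4))
hsv=cv2.cvtColor(p,cv2.COLOR_RGB2HSV)
ye=(hsv[...,0]>18)&(hsv[...,0]<30)&(hsv[...,1]>180)
nn,l,st,c=cv2.connectedComponentsWithStats(ye.astype(np.uint8))
for j in range(1,nn):
    if st[j,4]>100: w=W[l==j]; print(c[j].round(),np.nanmean(w,0).round(4),np.nanmin(w,0).round(3),np.nanmax(w,0).round(3))
print([x for x in dir() if 'tip' in x], camera_info('wrist').keys())
E
```

```text
scene
[241. 136.] [ 269.8 -401.6] [57.1 73.3] 44.2 89.3 211
[400. 308.] [482.1 330. ] [ 20.4 111.5] 1.6 26.3 308
[419. 318.] [478.3 381.2] [ 19.7 109.3] 14.3 26.5 324
[353. 335.] [617.1 287.7] [ 26.7 110.1] 13.4 33.1 481
[395. 358.] [608.4 393.7] [ 27.3 111.2] 3.7 33.3 548
tray ((641.6925048828125, -366.74456787109375), (33.44084167480469, 5.488527774810791), 56.63896942138672) [159. 218.]
mag ((511.74127197265625, 114.4800796508789), (44.00956344604492, 128.81394958496094), 73.8853530883789)
binrim ((550.7225952148438, 307.497314453125), (283.88397216796875, 271.188232421875), 6.053553581237793)
side
[370.   4.] [  727.2 -1569.3] [ 40.9 167.1] 175.6 34.2 78
[588.  18.] [ -269.8 -1563.1] [ 51.5 376. ] 178.1 66.6 239
[434. 150.] [ 264.  -394.8] [76.3 79.5] 44.3 87.2 241
[263. 295.] [616.5 287.9] [ 34.7 109.8] 15.3 31.7 348
[308. 320.] [481.5 329.7] [ 27.  109.6] 1.0 25.1 293
[253. 327.] [608.4 393.9] [ 34.3 111.1] 2.5 32.4 395
[305. 335.] [476.7 381.1] [ 24.9 108.1] 14.4 25.5 321
tray ((543.1613159179688, -291.1797180175781), (171.6421661376953, 220.0048065185547), 11.776651382446289)
[... 265 characters left out ...]
7 0.04  0.181] [0.583 0.032 0.102] [0.611 0.047 0.257]
yel [318. 219.] 27 [0.542 0.013 0.078] [0.532 0.006 0.071] [0.553 0.021 0.087]
wrist
[[ 0.41    0.1016  0.012 ]
 [ 0.5869  0.1153  0.012 ]
 [ 0.6005 -0.0549  0.012 ]
 [ 0.4252 -0.0705  0.012 ]]
[310. 171.] [0.5438 0.0456 0.0811] [0.529 0.039 0.071] [0.559 0.052 0.086]
[212. 179.] [0.4606 0.0388 0.0807] [0.445 0.032 0.072] [0.475 0.045 0.086]
[429. 215.] [0.6017 0.0334 0.2086] [ 0.583 -0.035 -0.001] [0.727 0.039 0.26 ]
[313. 213.] [0.5469 0.0087 0.0804] [0.532 0.002 0.072] [0.561 0.015 0.086]
[220. 221.] [0.4639 0.0019 0.0801] [ 0.448 -0.005  0.07 ] [0.478 0.008 0.087]
['tip_extent'] dict_keys(['fx', 'fy', 'cx', 'cy', 'dist', 'hand_eye'])
```

View pics/side0.png

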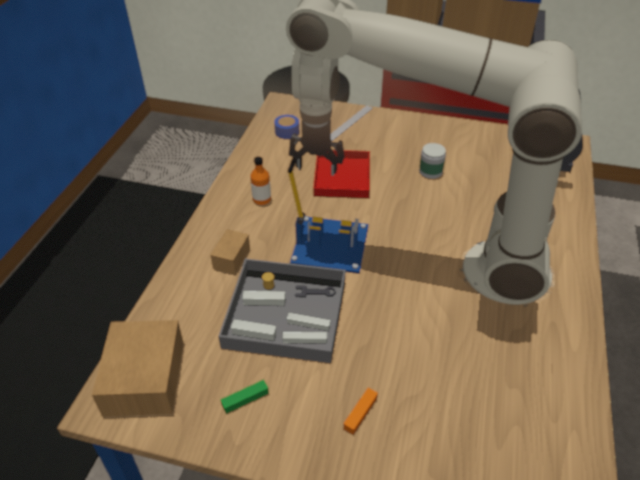

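```bash
cat >> h.py <<'E'
def plan(*wps):
    """wps: (x,y,z,yaw deg); prints offsets/yaw fractions per call, chained from the measured pose"""
    o=get_obs(); p=np.array(o['ee_pos']); y=o['tcp_rot'][2]
    for w in wps:
        t=np.array(w[:3]); n=0
        while True:
            c,s=np.cos(np.radians(y)),np.sin(np.radians(y)); A=np.array([[c,s,0],[s,-c,0],[0,0,-1]])
            d=A@(t-p)*10; k=max(1,np.abs(d).max()); dy=(w[3]-y+180)%360-180
            k=np.ceil(k-1e-6); f=1/k
            print(np.round(d*f,3).tolist(),'yaw',round(-dy*f/180,4)); p=p+(t-p)*f; y=y+dy*f; n+=1
            if k==1: break
E
python3 - <<'E'
from h import *
print(tip_extent if not callable(tip_extent) else tip_extent())
plan((.47,.09,.27,90),(.47,.18,.27,184),(.485,.27,.27,181.3),(.485,.33,.20,181.3))
E
```

```text
0.022
[0.9, -0.798, -0.173] yaw 0.0
[0.9, -0.0, 0.0] yaw -0.5222
[-0.212, 0.887, 0.0] yaw 0.015
[-0.014, 0.6, 0.7] yaw -0.0
```

Emit:
{"fn": "servo_tool", "kwargs": {
  "rows": [
    {"offset": [0.3, -0.4, -0.1], "yaw": 0, "claw": 0.5},
    {"offset": [0.7, -0.7, -0.17], "yaw": 0, "claw": 0.5},
    {"offset": [0.9, -0.8, -0.17], "yaw": 0, "claw": 0.5},
    {"offset": [0.9, -0.8, -0.17], "yaw": 0, "claw": 0.5}
  ],
  "squeeze": 60
}}

```text
time: 0.65
ee_pos: [0.4695, 0.091, 0.2705]
tcp_rot: [180.0, -0.0, 90.1]
wrist_force: [0.6, -0.2, 0.7]
opening: 0.043
grasp_force: 0.0
```

Emit:
{"fn": "servo_tool", "kwargs": {
  "rows": [
    {"offset": [0.3, 0, 0], "yaw": -0.05, "claw": 0.6},
    {"offset": [0.6, 0, 0], "yaw": -0.11, "claw": 0.6},
    {"offset": [0.9, 0, 0], "yaw": -0.17, "claw": 0.6},
    {"offset": [0.9, 0, 0], "yaw": -0.23, "claw": 0.6},
    {"offset": [0.9, 0, 0], "yaw": -0.29, "claw": 0.6},
    {"offset": [0.9, 0, 0], "yaw": -0.35, "claw": 0.6},
    {"offset": [0.9, 0, 0], "yaw": -0.41, "claw": 0.6},
    {"offset": [0.9, 0, 0], "yaw": -0.47, "claw": 0.6},
    {"offset": [0.9, 0, 0], "yaw": -0.507, "claw": 0.6},
    {"offset": [0.9, 0, 0], "yaw": -0.507, "claw": 0.6},
    {"offset": [0.9, 0, 0], "yaw": -0.507, "claw": 0.6}
  ]
}}

```text
time: 2.02
ee_pos: [0.4703, 0.1796, 0.27]
tcp_rot: [-180.0, -0.0, -178.9]
wrist_force: [-0.2, -0.5, -0.5]
opening: 0.0344
grasp_force: 0.0
```

Emit:
{"fn": "servo_tool", "kwargs": {
  "rows": [
    {"offset": [-0.1, 0.4, 0], "yaw": 0, "claw": 0.6},
    {"offset": [-0.15, 0.8, 0], "yaw": 0, "claw": 0.6},
    {"offset": [-0.17, 0.9, 0], "yaw": 0, "claw": 0.6},
    {"offset": [-0.17, 0.9, 0], "yaw": 0, "claw": 0.6}
  ]
}}

```text
time: 2.52
ee_pos: [0.485, 0.2704, 0.2699]
tcp_rot: [-180.0, -0.0, -178.7]
wrist_force: [-0.6, 0.1, -0.0]
opening: 0.0341
grasp_force: 0.0
```

Emit:
{"fn": "servo_tool", "kwargs": {
  "rows": [
    {"offset": [0, 0.3, 0.3], "yaw": 0, "claw": 0.6},
    {"offset": [0, 0.6, 0.3], "yaw": 0, "claw": 0.6},
    {"offset": [0, 0.6, 0.3], "yaw": 0, "claw": 0.6},
    {"offset": [0, 0.6, 0.3], "yaw": 0, "claw": 0.6}
  ]
}}

```text
time: 3.02
ee_pos: [0.4839, 0.3292, 0.2408]
tcp_rot: [-180.0, 0.0, -178.8]
wrist_force: [0.6, -0.1, -0.1]
opening: 0.0341
grasp_force: 0.0
```

Control works. Opening is about 85·(1−claw) mm. I'll take a close look from the wrist.

Run:
```python
from h import *
p,d,i,M=cam('wrist'); W=cloud(d,i,M); save('w1',p)
for b in bars(p,W): print(*b)
p,d,i,M=cam('scene'); W=cloud(d,i,M)
for b in bars(p,W): print(*b)
```

```text
[ 90. 136.] [411.8 101.5] [12.7 14.3] 86.4 16.3 164
[177. 194.] [478.9 187.2] [105.9 213.1] 148.2 50.3 1555
[367. 208.] [478.7 377.7] [ 20.1 110. ] 14.5 26.2 2098
[317. 212.] [483.9 326.8] [ 19.9 109.7] 2.0 26.2 2098
[427. 265.] [533.2 435.7] [  4.7 131.1] 6.1 50.2 535
[283. 356.] [631.7 287.4] [26.9 82.2] 13.7 33.4 973
[242. 136.] [ 267.6 -397.1] [69.1 69.4] 79.6 89.4 240
[394. 316.] [508.9 330.7] [20.1 56.8] 4.4 26.1 150
[353. 335.] [617.8 287.6] [ 26.7 110.8] 13.4 33.1 485
[395. 358.] [608.2 393.9] [ 27.  110.4] 3.8 33.5 547
```

View pics/w1.png

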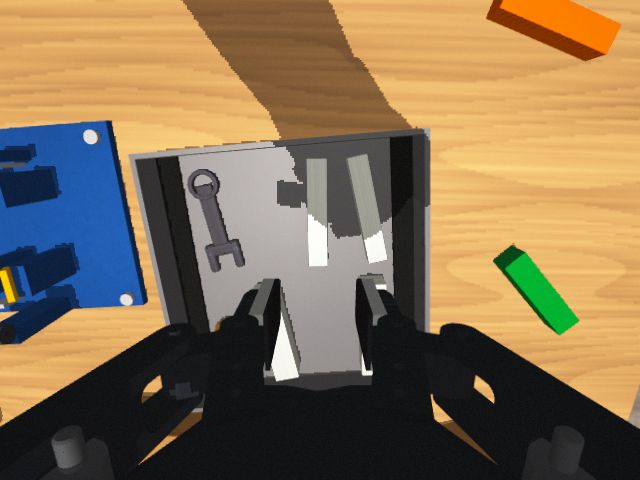

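```bash
cat >> h.py <<'E'
def lips(name):
    p,d,i,M=cam(name); W=cloud(d,i,M); hsv=cv2.cvtColor(p,cv2.COLOR_RGB2HSV)
    ye=(hsv[...,0]>15)&(hsv[...,0]<32)&(hsv[...,1]>140)&(p[...,0]>70)&(W[...,2]>.065)&(W[...,2]<.28)&(abs(W[...,1])<.12)
    nn,l,st,c=cv2.connectedComponentsWithStats(ye.astype(np.uint8))
    for j in range(1,nn):
        if st[j,4]>15: w=W[l==j]; print(name,c[j].round(),st[j,4],np.nanmedian(w,0).round(4),np.nanmin(w,0).round(3),np.nanmax(w,0).round(3))
    bl=(hsv[...,0]>100)&(hsv[...,0]<125)&(hsv[...,1]>130)&(abs(W[...,2]-.01)<.004)&(W[...,0]<.8)&(abs(W[...,1])<.2)
    q=W[bl][:,:2]*1000; r=cv2.minAreaRect(q.astype(np.float32)); print('base',r)
    wh=(p.min(-1)>140)&(p.max(-1).astype(int)-p.min(-1)<50)&(W[...,2]>.006)&(W[...,2]<.022)&(W[...,0]>.35)&(W[...,0]<.65)&(W[...,1]>-.12)&(W[...,1]<.14)
    nn,l,st,c=cv2.connectedComponentsWithStats(wh.astype(np.uint8))
    for j in range(1,nn):
        if st[j,4]>4: print('screw',c[j].round(1),st[j,4],raypix([c[j]],.013,i,M).round(4))
E
python3 - <<'E'
from h import *
lips('scene'); lips('side')
p,d,i,M=cam('side'); W=cloud(d,i,M); 
for b in bars(p,W): print(*b)
h=cv2.cvtColor(p,cv2.COLOR_RGB2HSV)
p,d,i,M=cam('scene'); c=p[170:330,200:380]; save('mag',cv2.resize(c,None,fx=4,fy=4,interpolation=cv2.INTER_CUBIC)[:600,:720])
E
```

```text
scene [273. 236.] 207 [0.6038 0.0388 0.1746] [0.534 0.008 0.073] [0.62  0.043 0.259]
scene [301. 228.] 32 [0.4627 0.0063 0.08  ] [0.451 0.001 0.074] [0.478 0.01  0.085]
base ((523.2059936523438, 103.58842468261719), (112.50796508789062, 74.12300872802734), 22.254169464111328)
screw [250.8 263.4] 5 [[ 0.5966 -0.0547  0.013 ]]
screw [304.3 292.4] 7 [[0.5827 0.1153 0.013 ]]
side [346. 223.] 49 [0.4607 0.0058 0.0788] [ 0.448 -0.007  0.069] [0.474 0.015 0.088]
side [344. 231.] 24 [0.4568 0.0444 0.0816] [0.443 0.033 0.069] [0.468 0.053 0.088]
base ((497.0003662109375, 29.788612365722656), (190.04708862304688, 193.97125244140625), 2.7302396297454834)
screw [355.  265.3] 7 [[0.4095 0.1025 0.013 ]]
[325.   2.] [  945.5 -1553.2] [ 51.3 282.8] 6.2 21.6 92
[569.  23.] [ -176.3 -1557.3] [ 34.2 165.1] 179.9 36.6 88
[434. 150.] [ 263.8 -397.2] [70.7 77.5] 117.3 87.2 233
[263. 295.] [616.9 287.4] [ 34.3 109.8] 14.1 32.1 344
[253. 327.] [607.6 394. ] [ 33.1 110.1] 2.8 32.6 392
```

View pics/mag.png

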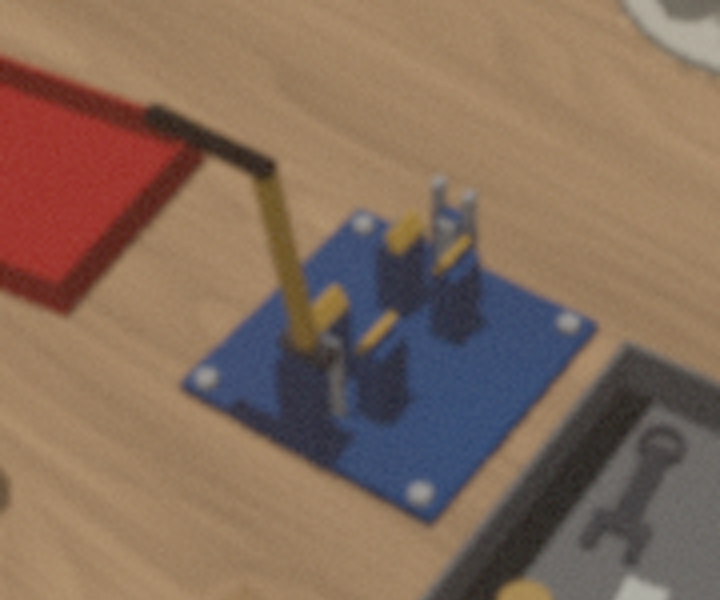

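Run:
```python
from h import *
i=camera_info('scene'); M=np.array(i['cam_to_world'])
q=raypix([(291,225.5),(342,250.5),(305,293),(251.25,264.25)],.013,i,M); print(q.round(4).tolist(),q.mean(0)); 
for a,b in((1,2),(0,3)): print(np.degrees(np.arctan2(*(q[b]-q[a])[[1,0]])))
plan((.482,.3288,.06,181.3),(.482,.3288,.031,181.3))
```

```text
[[0.4219, -0.0657, 0.013], [0.4088, 0.1037, 0.013], [0.583, 0.1178, 0.013], [0.598, -0.0518, 0.013]] [0.50292001 0.02601458 0.013     ]
4.6562932051532755
4.528717381179143
[0.009, -0.005, 0.903] yaw -0.0002
[0.009, -0.005, 0.903] yaw -0.0002
[0.0, 0.0, 0.29] yaw -0.0
```

Emit:
{"fn": "servo_tool", "kwargs": {
  "rows": [
    {"offset": [0.01, 0, 0.4], "yaw": 0, "claw": 0.6},
    {"offset": [0.02, -0.01, 0.8], "yaw": 0, "claw": 0.6},
    {"offset": [0.02, -0.01, 1.0], "yaw": 0, "claw": 0.6}
  ]
}}

```text
time: 3.7
ee_pos: [0.481, 0.3285, 0.138]
tcp_rot: [-179.9, -0.1, -178.8]
wrist_force: [-0.7, 1.6, 0.5]
opening: 0.0342
grasp_force: 0.0
```

Emit:
{"fn": "servo_tool", "kwargs": {
  "rows": [
    {"offset": [0, 0, 0.4], "yaw": 0, "claw": 0.6},
    {"offset": [0, 0, 0.8], "yaw": 0, "claw": 0.6},
    {"offset": [0, 0, 0.8], "yaw": 0, "claw": 0.6}
  ]
}}

```text
time: 4.08
ee_pos: [0.4801, 0.328, 0.0575]
tcp_rot: [-179.8, -0.3, -178.8]
wrist_force: [-0.1, 0.1, 0.7]
opening: 0.0338
grasp_force: 0.0
```

Emit:
{"fn": "servo_tool", "kwargs": {
  "rows": [
    {"offset": [0, 0, 0.15], "yaw": 0, "claw": 0.6},
    {"offset": [0, 0, 0.29], "yaw": 0, "claw": 0.6},
    {"offset": [0, 0, 0.29], "yaw": 0, "claw": 0.6},
    {"offset": [0, 0, 0.29], "yaw": 0, "claw": 1},
    {"offset": [0, 0, 0.29], "yaw": 0, "claw": 1},
    {"offset": [0, 0, 0.29], "yaw": 0, "claw": 1},
    {"offset": [0, 0, 0.29], "yaw": 0, "claw": 1}
  ]
}}

```text
time: 4.95
ee_pos: [0.482, 0.3295, 0.032]
tcp_rot: [180.0, 0.1, -178.7]
wrist_force: [-0.7, -0.6, 5.0]
opening: 0.0183
grasp_force: 61.5
```

Emit:
{"fn": "servo_tool", "kwargs": {
  "rows": [
    {"offset": [0, 0, -0.2], "yaw": 0, "claw": 1},
    {"offset": [0, 0, -0.6], "yaw": 0, "claw": 1},
    {"offset": [0, 0, -1], "yaw": 0, "claw": 1},
    {"offset": [0, 0, -1], "yaw": 0, "claw": 1}
  ]
}}

```text
time: 5.45
ee_pos: [0.4829, 0.3301, 0.1345]
tcp_rot: [179.8, 0.2, -178.7]
wrist_force: [-0.0, -0.4, -2.5]
opening: 0.0185
grasp_force: 60.8
```

Run:
```python
from h import *
print(get_obs()['ee_pos'],get_obs()['tcp_rot'],get_obs()['wrist_force'])
for n in ('scene','side','wrist'):
    p,d,i,M=cam(n); W=cloud(d,i,M)
    for b in bars(p,W): print(n,*b)
plan((.474,.24,.17,184.7),(.49,.06,.19,184.7))
```

```text
[0.48289642 0.33008569 0.13449371] [ 179.84265507    0.24339038 -178.74130504] [-0.01660261 -0.39744195 -2.46865544]
scene [242. 136.] [ 265.4 -397.4] [70.  71.1] 43.3 89.2 237
scene [353. 335.] [616.4 287.6] [ 26.5 111.8] 13.4 32.9 478
scene [395. 358.] [608.  393.9] [ 27.2 112.2] 3.7 33.4 547
side [325.   1.] [  943.  -1555.4] [ 44.4 235.4] 2.9 22.2 80
side [566.  24.] [ -175.5 -1556.6] [ 46.8 151.8] 176.1 32.1 76
side [266. 295.] [616.8 288.7] [ 34.7 111.3] 13.3 32.6 350
side [253. 327.] [607.9 393.9] [ 33.6 109.4] 3.8 32.5 395
wrist [482. 141.] [416.9 417.4] [18.1 34.9] 8.5 50.1 605
wrist [101. 207.] [494.3 223.8] [123.7 148.3] 6.1 50.3 3242
wrist [389. 236.] [478.6 377.9] [ 20.3 110.5] 14.4 26.2 4436
wrist [317. 279.] [473.9 327.4] [20.1 92.1] 1.5 124.9 10087
wrist [480. 289.] [504.1 432.8] [ 5.9 74.3] 6.2 50.2 752
wrist [ 53. 360.] [585.8 115.6] [13.7 14.2] 148.8 16.6 208
[0.092, -0.888, -0.401] yaw -0.0191
[-0.006, -0.904, -0.1] yaw -0.0
[-0.006, -0.904, -0.1] yaw -0.0
```

Emit:
{"fn": "servo_tool", "kwargs": {
  "rows": [
    {"offset": [0.03, -0.3, -0.2], "yaw": -0.01, "claw": 1},
    {"offset": [0.06, -0.6, -0.4], "yaw": -0.02, "claw": 1},
    {"offset": [0.09, -0.89, -0.4], "yaw": -0.02, "claw": 1},
    {"offset": [0.09, -0.89, -0.4], "yaw": -0.02, "claw": 1}
  ]
}}

```text
time: 6.1
ee_pos: [0.4742, 0.2385, 0.1701]
tcp_rot: [-179.9, -0.1, -175.3]
wrist_force: [-0.0, -0.3, -1.4]
opening: 0.0184
grasp_force: 60.8
```

Emit:
{"fn": "servo_tool", "kwargs": {
  "rows": [
    {"offset": [0, -0.4, -0.1], "yaw": 0, "claw": 1},
    {"offset": [0, -0.8, -0.1], "yaw": 0, "claw": 1},
    {"offset": [0, -0.9, -0.1], "yaw": 0, "claw": 1},
    {"offset": [0, -0.9, -0.1], "yaw": 0, "claw": 1}
  ]
}}

```text
time: 6.6
ee_pos: [0.4822, 0.1505, 0.1804]
tcp_rot: [180.0, -0.1, -175.2]
wrist_force: [0.5, -0.2, -1.7]
opening: 0.0186
grasp_force: 60.8
```

Emit:
{"fn": "servo_tool", "kwargs": {
  "rows": [
    {"offset": [0, -0.4, 0], "yaw": 0, "claw": 1},
    {"offset": [0, -0.8, 0], "yaw": 0, "claw": 1},
    {"offset": [0, -1, 0], "yaw": 0, "claw": 1},
    {"offset": [0, -1, 0], "yaw": 0, "claw": 1},
    {"offset": [0, -1, 0], "yaw": 0, "claw": 1}
  ]
}}

```text
time: 7.22
ee_pos: [0.4908, 0.052, 0.1809]
tcp_rot: [180.0, -0.0, -175.1]
wrist_force: [0.4, -0.2, -2.0]
opening: 0.0186
grasp_force: 60.8
```

Run:
```python
from h import *
print(get_obs()['ee_pos'],get_obs()['tcp_rot'],get_obs()['opening'])
p,d,i,M=cam('wrist'); W=cloud(d,i,M); save('w2',p)
for b in bars(p,W): print(*b)
lips('wrist')
```

```text
[0.49077398 0.05196156 0.18092219] [ 1.79977444e+02 -3.25754283e-02 -1.75089551e+02] 0.018560583114320336
[179. 136.] [425.6 -68.3] [13.2 13.3] 89.1 16.2 242
[389. 136.] [411.5 101.3] [12.5 13.3] 95.3 15.9 232
[248. 153.] [431.9   5.6] [6.2 9.4] 4.5 103.2 204
[290. 152.] [429.9  29.4] [5.8 9.4] 4.8 103.2 183
[513. 203.] [460.6 191.4] [ 95.6 183.7] 142.5 50.0 2103
[555. 356.] [596.3 278.6] [28.3 66.3] 14.0 33.1 1551
wrist [248. 199.] 944 [0.4622 0.002  0.0814] [ 0.448 -0.005  0.071] [0.478 0.008 0.087]
wrist [252. 304.] 352 [0.5361 0.0073 0.0824] [0.481 0.002 0.071] [0.55  0.028 0.204]
base ((501.2425231933594, 23.11041259765625), (195.66885375976562, 200.05990600585938), 4.921267032623291)
screw [163.9 117.9] 11 [[ 0.4128 -0.0815  0.013 ]]
screw [211. 117.] 5 [[ 0.409  -0.0432  0.013 ]]
screw [231. 117.] 15 [[ 0.4077 -0.0271  0.013 ]]
screw [265.5 117. ] 18 [[0.4054 0.0007 0.013 ]]
screw [179.1 135.4] 254 [[ 0.4255 -0.0693  0.013 ]]
screw [388.5 136. ] 182 [[0.4114 0.1016 0.013 ]]
screw [395. 288.] 5 [[0.5435 0.1262 0.013 ]]
```

View pics/w2.png

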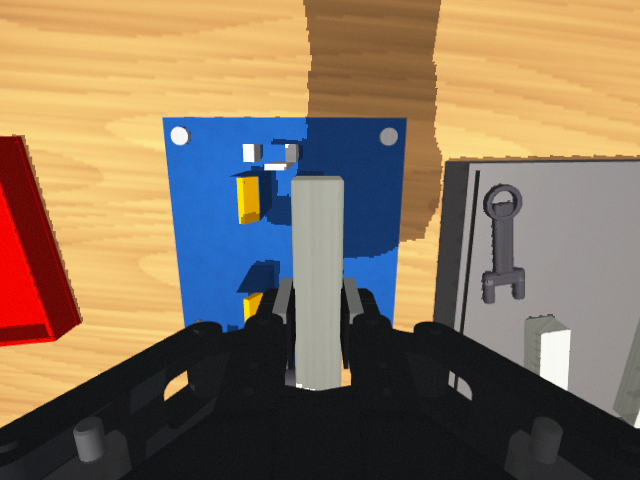

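Run:
```python
from h import *
plan((.503,.0262,.12,184.7),(.503,.0262,.048,184.7))
```

```text
[-0.1, -0.267, 0.611] yaw 0.0013
[0.0, 0.0, 0.72] yaw -0.0
```

Emit:
{"fn": "servo_tool", "kwargs": {
  "rows": [
    {"offset": [-0.1, -0.267, 0], "yaw": 0.001, "claw": 1},
    {"offset": [-0.1, -0.267, 0.3], "yaw": 0.001, "claw": 1},
    {"offset": [-0.1, -0.267, 0.6], "yaw": 0.001, "claw": 1},
    {"offset": [-0.1, -0.267, 0.6], "yaw": 0.001, "claw": 1},
    {"offset": [-0.1, -0.267, 0.6], "yaw": 0.001, "claw": 1}
  ]
}}

```text
time: 7.95
ee_pos: [0.5034, 0.0256, 0.1225]
tcp_rot: [180.0, 0.1, -175.3]
wrist_force: [-0.0, 0.0, -1.6]
opening: 0.0185
grasp_force: 60.7
```

Emit:
{"fn": "servo_tool", "kwargs": {
  "rows": [
    {"offset": [0, 0, 0.1], "yaw": 0, "claw": 1},
    {"offset": [0, 0, 0.2], "yaw": 0, "claw": 1},
    {"offset": [0, 0, 0.3], "yaw": 0, "claw": 1},
    {"offset": [0, 0, 0.3], "yaw": 0, "claw": 1}
  ]
}}

```text
time: 8.45
ee_pos: [0.5024, 0.025, 0.0901]
tcp_rot: [180.0, -0.1, -175.3]
wrist_force: [0.5, 0.1, -2.1]
opening: 0.0183
grasp_force: 60.7
```

Emit:
{"fn": "servo_tool", "kwargs": {
  "rows": [
    {"offset": [0, 0, 0.15], "yaw": 0, "claw": 1},
    {"offset": [0, 0, 0.3], "yaw": 0, "claw": 1},
    {"offset": [0, 0, 0.42], "yaw": 0, "claw": 1},
    {"offset": [0, 0, 0.42], "yaw": 0, "claw": 1},
    {"offset": [0, 0, 0.42], "yaw": 0, "claw": 0.5},
    {"offset": [0, 0, 0.42], "yaw": 0, "claw": 0.5},
    {"offset": [0, 0, 0.42], "yaw": 0, "claw": 0.5}
  ]
}}

```text
time: 9.32
ee_pos: [0.5033, 0.0251, 0.0498]
tcp_rot: [-180.0, 0.1, -175.3]
wrist_force: [0.2, -0.2, -0.3]
opening: 0.043
grasp_force: 0.0
```

Emit:
{"fn": "servo_tool", "kwargs": {
  "rows": [
    {"offset": [0, 0, -0.2], "yaw": 0, "claw": 0.5},
    {"offset": [0, 0, -0.6], "yaw": 0, "claw": 0.5},
    {"offset": [0, 0, -1], "yaw": 0, "claw": 0.5},
    {"offset": [0, 0, -1], "yaw": 0, "claw": 0.5}
  ]
}}

```text
time: 9.82
ee_pos: [0.5046, 0.0251, 0.1529]
tcp_rot: [-180.0, 0.3, -175.3]
wrist_force: [0.1, -0.3, -0.4]
opening: 0.0426
grasp_force: 0.0
```

Emit:
{"fn": "servo_tool", "kwargs": {
  "rows": [
    {"offset": [0.2, 0.1, -0.3], "yaw": 0, "claw": 0.6},
    {"offset": [0.2, 0.5, -0.3], "yaw": 0, "claw": 0.6},
    {"offset": [0.2, 1, -0.3], "yaw": 0, "claw": 0.6},
    {"offset": [0.2, 1, -0.3], "yaw": 0, "claw": 0.6},
    {"offset": [0.2, 1, -0.3], "yaw": 0, "claw": 0.6}
  ]
}}

```text
time: 10.45
ee_pos: [0.4747, 0.123, 0.1787]
tcp_rot: [-180.0, -0.0, -175.3]
wrist_force: [0.0, -0.4, -0.4]
opening: 0.0346
grasp_force: 0.0
```

Run:
```python
from h import *
print(get_obs()['ee_pos'],get_obs()['tcp_rot'],get_obs()['opening'])
for n in ('wrist','scene','side'):
    p,d,i,M=cam(n); W=cloud(d,i,M)
    for b in bars(p,W): print(n,*b)
    if n=='wrist': save('w3',p)
    s=p.astype(int); m=(W[...,2]>.02)&(W[...,2]<.04)&(abs(W[...,0]-.503)<.07)&(abs(W[...,1]-.026)<.02)
    w=W[m]; print(n,len(w), np.nanmedian(w,0).round(4) if len(w) else '', np.percentile(w[:,0],[1,99]).round(3) if len(w) else '')
```

```text
[0.47466773 0.12301605 0.17866684] [-1.79978827e+02 -4.71511655e-02 -1.75275581e+02] 0.034616303826320284
wrist [ 92. 150.] [425.5 -68. ] [13.5 13.9] 137.1 16.3 239
wrist [299. 149.] [411.8 100.9] [12.6 13.1] 94.6 16.2 230
wrist [123. 172.] [431.9   5.4] [7.7 9.7] 4.7 103.0 187
wrist [164. 176.] [430.   29.4] [6.9 9.8] 4.7 102.6 196
wrist [550. 177.] [415.6 288.4] [  5.2 134.3] 95.9 50.0 1214
wrist [196. 258.] [504.6  22.8] [ 21.8 110.4] 5.0 30.4 1843
wrist [613. 253.] [478.  377.6] [ 21.8 109.9] 14.5 25.9 2795
wrist [596. 367.] [587.6 389.3] [30.3 67.6] 3.1 33.1 1708
wrist [123. 340.] [599.9 -54. ] [13.7 13.8] 61.2 16.5 162
wrist [302. 341.] [585.9 115.6] [13.4 13.8] 12.9 16.3 168
wrist [484. 388.] [611.6 288.2] [10.8 34.4] 54.3 33.2 248
wrist 2830 [0.5103 0.0205 0.0304] [0.438 0.561]
scene [242. 136.] [ 267.1 -397.6] [72.1 74.2] 89.4 89.1 238
scene [370. 173.] [ 88.5 -35.8] [ 41.1 100.7] 75.8 14.9 144
scene [419. 318.] [477.  380.9] [ 19.7 110.5] 14.4 26.5 323
scene [353. 335.] [616.9 287.8] [ 27.1 111.4] 13.2 33.2 489
scene [395. 358.] [608. 394.] [ 27.1 112.3] 3.9 33.3 548
scene 208 [0.4804 0.0258 0.0297] [0.436 0.568]
side [334.   2.] [  892.3 -1560.2] [ 48.9 328. ] 0.3 22.1 112
side [566.  24.] [ -178.4 -1562.2] [ 50.2 162.6] 172.1 33.3 70
side [434. 150.] [ 262.3 -397.6] [69.8 74.3] 85.3 87.6 232
side [263. 295.] [616.6 287.5] [ 33.1 109.5] 14.5 31.9 351
side [253. 327.] [607.8 393.8] [ 32.5 110.2] 4.9 32.2 397
side [305. 335.] [476.3 381.8] [ 25.6 108.1] 16.3 25.2 317
side 153 [0.5044 0.0289 0.0285] [0.436 0.564]
```

View pics/w3.png

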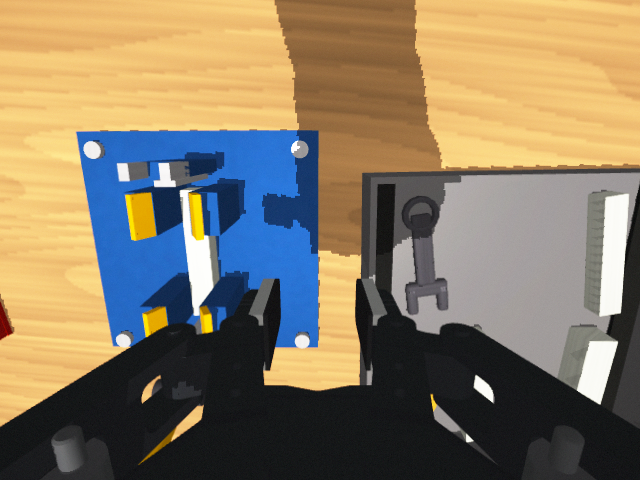

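Bar 1 is lying level in the throat (pixel 205,260; top at z = 30 mm). Next is the second thin bar.

Run:
```python
from h import *
plan((.477,.381,.15,194.4),(.477,.381,.031,194.4))
```

```text
[-0.076, 0.859, 0.097] yaw -0.0181
[-0.125, 0.853, 0.097] yaw -0.0181
[-0.173, 0.845, 0.097] yaw -0.0181
[0.0, 0.0, 0.595] yaw -0.0
[0.0, 0.0, 0.595] yaw -0.0
```

Emit:
{"fn": "servo_tool", "kwargs": {
  "rows": [
    {"offset": [-0.04, 0.43, 0.05], "yaw": -0.009, "claw": 0.6},
    {"offset": [-0.076, 0.859, 0.097], "yaw": -0.018, "claw": 0.6},
    {"offset": [-0.076, 0.859, 0.097], "yaw": -0.018, "claw": 0.6},
    {"offset": [-0.076, 0.859, 0.097], "yaw": -0.018, "claw": 0.6}
  ]
}}

```text
time: 11.1
ee_pos: [0.4756, 0.2085, 0.1695]
tcp_rot: [-180.0, -0.0, -172.1]
wrist_force: [1.0, -0.4, 0.5]
opening: 0.0345
grasp_force: 0.0
```

Emit:
{"fn": "servo_tool", "kwargs": {
  "rows": [
    {"offset": [-0.06, 0.43, 0.05], "yaw": -0.009, "claw": 0.6},
    {"offset": [-0.125, 0.853, 0.097], "yaw": -0.018, "claw": 0.6},
    {"offset": [-0.125, 0.853, 0.097], "yaw": -0.018, "claw": 0.6},
    {"offset": [-0.125, 0.853, 0.097], "yaw": -0.018, "claw": 0.6}
  ]
}}

```text
time: 11.6
ee_pos: [0.4764, 0.2944, 0.1601]
tcp_rot: [-180.0, -0.0, -168.9]
wrist_force: [0.3, -0.1, 0.1]
opening: 0.034
grasp_force: 0.0
```

Emit:
{"fn": "servo_tool", "kwargs": {
  "rows": [
    {"offset": [-0.08, 0.42, 0.05], "yaw": -0.009, "claw": 0.6},
    {"offset": [-0.173, 0.845, 0.097], "yaw": -0.018, "claw": 0.6},
    {"offset": [-0.173, 0.845, 0.097], "yaw": -0.018, "claw": 0.6},
    {"offset": [-0.173, 0.845, 0.097], "yaw": -0.018, "claw": 0.6},
    {"offset": [-0.173, 0.845, 0.097], "yaw": -0.018, "claw": 0.6}
  ]
}}

```text
time: 12.22
ee_pos: [0.4771, 0.3804, 0.1508]
tcp_rot: [180.0, 0.0, -165.7]
wrist_force: [0.0, 0.4, 0.8]
opening: 0.0344
grasp_force: 0.0
```

Run:
```python
from h import *
p,d,i,M=cam('wrist'); W=cloud(d,i,M)
for b in bars(p,W): print(*b)
plan((.477,.381,.031,194.4))
```

```text
[131. 110.] [420.3 242.5] [  5.  163.2] 96.0 50.2 2041
[ 11. 288.] [566.4 173.3] [  7.3 207.3] 5.8 50.5 1311
[316. 234.] [478.5 377.6] [ 19.6 108.8] 14.1 26.2 3670
[155. 321.] [575.7 273.7] [23.7 27.5] 102.2 33.3 602
[299. 360.] [579.3 388.6] [27.  50.5] 3.7 33.3 1780
[0.0, 0.002, 0.599] yaw -0.0003
[0.0, 0.002, 0.599] yaw -0.0003
```

Unbumped; consistent (wrist bias −2.7 mm known). Descend and grip.

Emit:
{"fn": "servo_tool", "kwargs": {
  "rows": [
    {"offset": [0, 0, 0.4], "yaw": 0, "claw": 0.6},
    {"offset": [0, 0, 0.8], "yaw": 0, "claw": 0.6},
    {"offset": [0, 0, 0.9], "yaw": 0, "claw": 0.6},
    {"offset": [0, 0, 0.9], "yaw": 0, "claw": 0.6}
  ]
}}

```text
time: 12.78
ee_pos: [0.4769, 0.3814, 0.0607]
tcp_rot: [-180.0, -0.0, -165.6]
wrist_force: [0.2, -0.4, 0.2]
opening: 0.034
grasp_force: 0.0
```

Emit:
{"fn": "servo_tool", "kwargs": {
  "rows": [
    {"offset": [0, 0, 0.15], "yaw": 0, "claw": 0.6},
    {"offset": [0, 0, 0.3], "yaw": 0, "claw": 0.6},
    {"offset": [0, 0, 0.3], "yaw": 0, "claw": 0.6},
    {"offset": [0, 0, 0.3], "yaw": 0, "claw": 1},
    {"offset": [0, 0, 0.3], "yaw": 0, "claw": 1},
    {"offset": [0, 0, 0.3], "yaw": 0, "claw": 1},
    {"offset": [0, 0, 0.3], "yaw": 0, "claw": 1}
  ]
}}

```text
time: 13.65
ee_pos: [0.4768, 0.3819, 0.0304]
tcp_rot: [180.0, 0.0, -165.6]
wrist_force: [0.7, -1.0, 0.1]
opening: 0.0183
grasp_force: 61.2
```

Emit:
{"fn": "servo_tool", "kwargs": {
  "rows": [
    {"offset": [0, 0, -0.2], "yaw": 0, "claw": 1},
    {"offset": [0, 0, -0.6], "yaw": 0, "claw": 1},
    {"offset": [0, 0, -1], "yaw": 0, "claw": 1},
    {"offset": [0, 0, -1], "yaw": 0, "claw": 1}
  ]
}}

```text
time: 14.15
ee_pos: [0.4781, 0.3829, 0.1354]
tcp_rot: [179.8, 0.4, -165.6]
wrist_force: [-0.4, 0.0, -2.4]
opening: 0.0183
grasp_force: 61.1
```

Run:
```python
from h import *
plan((.48,.12,.18,184.7),(.503,.026,.18,184.7),(.503,.026,.09,184.7))
p,d,i,M=cam('wrist'); W=cloud(d,i,M)
for b in bars(p,W): print(*b)
```

```text
[0.212, -0.85, -0.149] yaw 0.018
[0.164, -0.861, -0.149] yaw 0.018
[0.115, -0.869, -0.149] yaw 0.018
[-0.152, -0.956, 0.0] yaw -0.0
[-0.0, 0.0, 0.9] yaw -0.0
[125. 104.] [419.3 251.4] [  5.  144.2] 96.0 50.3 2120
[143. 333.] [579.2 275.1] [27.5 31.1] 15.2 33.4 1023
[290. 375.] [581.1 385.7] [ 7.  26.5] 13.3 33.3 190
```

Emit:
{"fn": "servo_tool", "kwargs": {
  "rows": [
    {"offset": [0.1, -0.42, -0.08], "yaw": 0.009, "claw": 1},
    {"offset": [0.212, -0.85, -0.149], "yaw": 0.018, "claw": 1},
    {"offset": [0.212, -0.85, -0.149], "yaw": 0.018, "claw": 1},
    {"offset": [0.212, -0.85, -0.149], "yaw": 0.018, "claw": 1}
  ]
}}

```text
time: 14.7
ee_pos: [0.4771, 0.2941, 0.1445]
tcp_rot: [-180.0, -0.0, -168.9]
wrist_force: [-0.4, 0.1, -1.5]
opening: 0.0183
grasp_force: 61.1
```

Emit:
{"fn": "servo_tool", "kwargs": {
  "rows": [
    {"offset": [0.08, -0.42, -0.08], "yaw": 0.009, "claw": 1},
    {"offset": [0.164, -0.861, -0.149], "yaw": 0.018, "claw": 1},
    {"offset": [0.164, -0.861, -0.149], "yaw": 0.018, "claw": 1},
    {"offset": [0.164, -0.861, -0.149], "yaw": 0.018, "claw": 1}
  ]
}}

```text
time: 15.2
ee_pos: [0.4779, 0.2072, 0.1595]
tcp_rot: [180.0, -0.0, -172.0]
wrist_force: [0.8, 0.4, -1.1]
opening: 0.0187
grasp_force: 61.1
```

Emit:
{"fn": "servo_tool", "kwargs": {
  "rows": [
    {"offset": [0.06, -0.42, -0.08], "yaw": 0.009, "claw": 1},
    {"offset": [0.115, -0.869, -0.149], "yaw": 0.018, "claw": 1},
    {"offset": [0.115, -0.869, -0.149], "yaw": 0.018, "claw": 1},
    {"offset": [0.115, -0.869, -0.149], "yaw": 0.018, "claw": 1}
  ]
}}

```text
time: 15.7
ee_pos: [0.4785, 0.1199, 0.1744]
tcp_rot: [180.0, -0.0, -175.3]
wrist_force: [-0.0, 1.5, -1.4]
opening: 0.0186
grasp_force: 61.0
```

Emit:
{"fn": "servo_tool", "kwargs": {
  "rows": [
    {"offset": [-0.08, -0.5, 0], "yaw": 0, "claw": 1},
    {"offset": [-0.152, -0.956, 0], "yaw": 0, "claw": 1},
    {"offset": [-0.152, -0.956, 0], "yaw": 0, "claw": 1},
    {"offset": [-0.152, -0.956, 0], "yaw": 0, "claw": 1},
    {"offset": [-0.152, -0.956, 0], "yaw": 0, "claw": 1}
  ]
}}

```text
time: 16.32
ee_pos: [0.5014, 0.0262, 0.1747]
tcp_rot: [180.0, -0.0, -175.2]
wrist_force: [-0.1, 0.4, -0.9]
opening: 0.0187
grasp_force: 61.0
```

Run:
```python
from h import *
plan((.503,.026,.1,184.7))
p,d,i,M=cam('wrist'); W=cloud(d,i,M)
for b in bars(p,W): print(*b)
s=p.astype(int); m=(W[...,2]>.16)&(W[...,2]<.185)&(s.min(-1)>100)&(np.ptp(s,-1)<40); w=W[m]; print(len(w),w.mean(0),w.min(0),w.max(0))
```

```text
[-0.016, -0.003, 0.747] yaw 0.0005
[209. 124.] [425.7 -68.3] [12.9 13.5] 91.7 16.0 263
[424. 125.] [411.6 101.2] [12.9 12.9] 166.2 16.0 234
[294. 137.] [432.    5.7] [6.  9.4] 4.8 103.2 204
[338. 137.] [429.9  29.5] [5.6 9.7] 2.0 103.2 195
[533. 210.] [500.9 210.5] [ 94.8 158.4] 6.0 50.1 2097
[315. 170.] [453.5  18.5] [ 7.  18.6] 94.9 30.1 248
[408. 325.] [585.8 115.1] [12.7 13.1] 11.6 16.2 158
[589. 362.] [607.2 281.2] [28.5 88.9] 13.5 33.1 2234
10268 [0.48787312 0.02341534 0.17046924] [0.44696367 0.01044914 0.16000263] [0.53808727 0.03727581 0.17292626]
```

Emit:
{"fn": "servo_tool", "kwargs": {
  "rows": [
    {"offset": [-0.016, 0, 0.4], "yaw": 0, "claw": 1},
    {"offset": [-0.016, 0, 0.6], "yaw": 0, "claw": 1},
    {"offset": [-0.016, 0, 0.75], "yaw": 0, "claw": 1},
    {"offset": [-0.016, 0, 0.85], "yaw": 0, "claw": 1},
    {"offset": [-0.016, 0, 0.85], "yaw": 0, "claw": 1},
    {"offset": [-0.016, 0, 0.85], "yaw": 0, "claw": 1}
  ]
}}

```text
time: 17.12
ee_pos: [0.5034, 0.025, 0.0907]
tcp_rot: [-180.0, 0.1, -175.3]
wrist_force: [0.3, -0.1, -1.6]
opening: 0.0185
grasp_force: 61.0
```

Emit:
{"fn": "servo_tool", "kwargs": {
  "rows": [
    {"offset": [0, 0, 0.1], "yaw": 0, "claw": 1},
    {"offset": [0, 0, 0.2], "yaw": 0, "claw": 1},
    {"offset": [0, 0, 0.27], "yaw": 0, "claw": 1},
    {"offset": [0, 0, 0.27], "yaw": 0, "claw": 1},
    {"offset": [0, 0, 0.27], "yaw": 0, "claw": 0.5},
    {"offset": [0, 0, 0.27], "yaw": 0, "claw": 0.5},
    {"offset": [0, 0, 0.27], "yaw": 0, "claw": 0.5}
  ]
}}

```text
time: 18.0
ee_pos: [0.5033, 0.025, 0.0633]
tcp_rot: [-180.0, 0.0, -175.3]
wrist_force: [-0.1, -0.1, -0.1]
opening: 0.0426
grasp_force: 0.0
```

Emit:
{"fn": "servo_tool", "kwargs": {
  "rows": [
    {"offset": [0, 0, -0.2], "yaw": 0, "claw": 0.5},
    {"offset": [0, 0, -0.6], "yaw": 0, "claw": 0.5},
    {"offset": [0, 0, -1], "yaw": 0, "claw": 0.5},
    {"offset": [0, 0, -1], "yaw": 0, "claw": 0.5}
  ]
}}

```text
time: 18.5
ee_pos: [0.5045, 0.025, 0.1664]
tcp_rot: [-180.0, 0.3, -175.3]
wrist_force: [-0.4, -0.2, -0.1]
opening: 0.0427
grasp_force: 0.0
```

Emit:
{"fn": "servo_tool", "kwargs": {
  "rows": [
    {"offset": [0.1, 0.1, -0.3], "yaw": 0, "claw": 0.5},
    {"offset": [0.1, 0.5, -0.5], "yaw": 0, "claw": 0.5},
    {"offset": [0.1, 1, -0.5], "yaw": 0, "claw": 0.5},
    {"offset": [0.1, 1, -0.5], "yaw": 0, "claw": 0.5},
    {"offset": [0.1, 1, -0.5], "yaw": 0, "claw": 0.5}
  ]
}}

```text
time: 19.12
ee_pos: [0.4846, 0.1237, 0.2121]
tcp_rot: [-180.0, -0.1, -175.3]
wrist_force: [-0.8, -0.0, 0.6]
opening: 0.0428
grasp_force: 0.0
```

Run:
```python
from h import *
print(get_obs()['ee_pos'])
for n in ('wrist','scene','side'):
    p,d,i,M=cam(n); W=cloud(d,i,M)
    for b in bars(p,W): print(n,*b)
    if n=='side':
      hsv=cv2.cvtColor(p,cv2.COLOR_RGB2HSV)
    if n!='wrist':
      hsv=cv2.cvtColor(p,cv2.COLOR_RGB2HSV)
      m=((hsv[...,0]<6)|(hsv[...,0]>174))&(hsv[...,1]>150)&(W[...,2]>-.005)&(W[...,2]<.045)&(W[...,1]<-.12)&(W[...,0]>.3)&(W[...,0]<.8)&(W[...,1]>-.5)
      w=W[m]; print('tray',cv2.minAreaRect((w[:,:2]*1000).astype(np.float32)),w.max(0),w.min(0))
plan((.545,.22,.2,180+13.8),(.614,.2875,.14,193.8),(.614,.2875,.033,193.8))
```

```text
[0.48464236 0.12372556 0.21210757]
wrist [114. 138.] [425.9 -68.1] [13.1 14.5] 93.1 16.3 197
wrist [301. 137.] [411.8 100.9] [12.7 13. ] 5.1 16.1 191
wrist [184. 158.] [430.1  29.5] [7.1 9. ] 4.3 102.3 141
wrist [541. 161.] [414.2 303.2] [  5.3 163.2] 95.8 49.9 1139
wrist [201. 237.] [504.6  23. ] [ 21.6 109.8] 5.6 50.4 2413
wrist [365. 327.] [574.5 173.7] [  4.7 129.6] 5.9 50.3 446
wrist [461. 320.] [574.7 273.1] [22.1 27.3] 102.8 33.0 350
wrist [571. 345.] [594.5 389.2] [27.9 80.7] 3.8 33.0 1673
wrist [630. 376.] [608.6 443.6] [ 6.8 92.7] 6.2 50.1 313
scene [242. 136.] [ 266.4 -395.6] [70.2 75.5] 79.8 88.9 238
scene [370. 173.] [ 85.5 -38.3] [ 39.1 118.1] 74.5 14.5 147
scene [297. 247.] [502.1  26.2] [ 23.2 110.4] 5.8 50.2 157
scene [353. 335.] [617.  287.8] [ 26.7 112.7] 13.7 33.4 491
scene [395. 358.] [608.5 393.8] [ 27.7 112.4] 3.8 33.3 551
tray ((546.8082275390625, -292.5616760253906), (185.15797424316406, 214.90322875976562), 11.121249198913574) [ 0.65373293 -0.17066531  0.03865209] [ 0.44296585 -0.41410079 -0.00221828]
side [349.   3.] [  844.9 -1558. ] [ 52.1 384.1] 177.2 26.4 149
side [569.  18.] [ -196.9 -1555.6] [ 52.4 216.3] 3.3 53.6 100
side [612.  28.] [ -360.  -1558.1] [ 43.4 110.8] 3.5 30.9 56
side [434. 150.] [ 262.6 -395.4] [70.6 73.4] 116.1 87.8 239
side [263. 295.] [617.  287.4] [ 33.7 110.1] 11.5 32.1 348
side [253. 327.] [607.7 393.7] [ 32.1 110.4] 3.2 32.4 392
tray ((543.1878051757812, -290.43902587890625), (172.80038452148438, 229.93438720703125), 12.101547241210938) [ 0.61404311 -0.16298163  0.03982932] [ 0.43698444 -0.41801504 -0.0045153 ]
[-0.677, 0.919, 0.125] yaw -0.0511
[-0.831, 0.491, 0.6] yaw -0.0
[0.0, 0.0, 0.535] yaw -0.0
[0.0, 0.0, 0.535] yaw -0.0
```

Emit:
{"fn": "servo_tool", "kwargs": {
  "rows": [
    {"offset": [-0.3, 0.45, 0.06], "yaw": -0.025, "claw": 0.53},
    {"offset": [-0.677, 0.919, 0.125], "yaw": -0.051, "claw": 0.53},
    {"offset": [-0.677, 0.919, 0.125], "yaw": -0.051, "claw": 0.53},
    {"offset": [-0.677, 0.919, 0.125], "yaw": -0.051, "claw": 0.53}
  ]
}}

```text
time: 19.77
ee_pos: [0.5448, 0.2201, 0.1999]
tcp_rot: [-180.0, -0.1, -166.2]
wrist_force: [0.1, 0.2, 0.9]
opening: 0.0404
grasp_force: 0.0
```

Emit:
{"fn": "servo_tool", "kwargs": {
  "rows": [
    {"offset": [-0.4, 0.25, 0.2], "yaw": 0, "claw": 0.53},
    {"offset": [-0.831, 0.491, 0.4], "yaw": 0, "claw": 0.53},
    {"offset": [-0.831, 0.491, 0.6], "yaw": 0, "claw": 0.53},
    {"offset": [-0.831, 0.491, 0.6], "yaw": 0, "claw": 0.53},
    {"offset": [-0.831, 0.491, 0.6], "yaw": 0, "claw": 0.53}
  ]
}}

```text
time: 20.4
ee_pos: [0.6139, 0.2875, 0.1426]
tcp_rot: [180.0, 0.1, -166.2]
wrist_force: [-0.3, -0.3, 1.4]
opening: 0.0405
grasp_force: 0.0
```

Run:
```python
from h import *
print(get_obs()['ee_pos'],get_obs()['opening'])
f=np.load('pics/scene0.npz'); hsv=cv2.cvtColor(f['p'],cv2.COLOR_RGB2HSV); W=f['W']
m=(hsv[...,0]>10)&(hsv[...,0]<30)&(hsv[...,1]>110)&(W[...,2]>.036)&(W[...,2]<.048)&(abs(W[...,0]-.6)<.1)&(W[...,1]>.19)&(W[...,1]<.3); w=W[m];print('coup',len(w),w.mean(0),w.min(0),w.max(0))
for n in ('wrist','side'):
    p,d,i,M=cam(n); W=cloud(d,i,M)
    for b in bars(p,W): print(n,*b)
plan((.614,.2875,.033,193.8))
```

```text
[0.61394904 0.28751814 0.14264389] 0.040505310884281574
coup 127 [0.62693875 0.2306986  0.04160937] [0.61017701 0.21511264 0.03611103] [0.64078106 0.2456345  0.04568962]
wrist [155. 157.] [595.6 176. ] [  6.1 204.3] 5.9 50.3 2559
wrist [583. 169.] [541.2 436. ] [  7.5 227.8] 5.8 50.0 2597
wrist [272.  98.] [525.7 230.5] [ 5.4 21.9] 101.4 14.1 163
wrist [ 94. 145.] [586.1 115.3] [13.1 14.7] 103.8 16.3 324
wrist [314. 242.] [618.5 284.3] [ 27.  110.4] 13.6 33.3 5687
wrist [457. 259.] [608.  390.1] [ 28.1 107.4] 4.0 32.9 5425
wrist [319. 355.] [689.9 305.9] [ 5.9 75.9] 95.5 50.4 595
side [352.   3.] [  854.5 -1556.4] [ 58.8 411.3] 0.5 27.9 152
side [582.  19.] [ -258.5 -1563.4] [ 62.2 346.4] 1.5 56.1 191
side [434. 150.] [ 264.1 -395.8] [71.7 72.7] 144.7 87.7 230
side [251. 327.] [607.5 394.4] [ 31.7 109.9] 4.0 32.7 345
[0.001, -0.002, 0.549] yaw 0.0
[0.001, -0.002, 0.549] yaw 0.0
```

Emit:
{"fn": "servo_tool", "kwargs": {
  "rows": [
    {"offset": [0, 0, 0.3], "yaw": 0, "claw": 0.53},
    {"offset": [0, 0, 0.6], "yaw": 0, "claw": 0.53},
    {"offset": [0, 0, 0.8], "yaw": 0, "claw": 0.53},
    {"offset": [0, 0, 0.8], "yaw": 0, "claw": 0.53}
  ]
}}

```text
time: 21.0
ee_pos: [0.6132, 0.2881, 0.0596]
tcp_rot: [-180.0, -0.1, -166.1]
wrist_force: [-0.1, 0.3, 0.6]
opening: 0.0401
grasp_force: 0.0
```

Emit:
{"fn": "servo_tool", "kwargs": {
  "rows": [
    {"offset": [0, 0, 0.15], "yaw": 0, "claw": 0.53},
    {"offset": [0, 0, 0.3], "yaw": 0, "claw": 0.53},
    {"offset": [0, 0, 0.3], "yaw": 0, "claw": 0.53},
    {"offset": [0, 0, 0.3], "yaw": 0, "claw": 1},
    {"offset": [0, 0, 0.3], "yaw": 0, "claw": 1},
    {"offset": [0, 0, 0.3], "yaw": 0, "claw": 1},
    {"offset": [0, 0, 0.3], "yaw": 0, "claw": 1}
  ]
}}

```text
time: 21.88
ee_pos: [0.6139, 0.2886, 0.0306]
tcp_rot: [180.0, 0.0, -166.1]
wrist_force: [-0.2, 0.4, -0.0]
opening: 0.0259
grasp_force: 60.8
```

Emit:
{"fn": "servo_tool", "kwargs": {
  "rows": [
    {"offset": [0, 0, -0.2], "yaw": 0, "claw": 1},
    {"offset": [0, 0, -0.6], "yaw": 0, "claw": 1},
    {"offset": [0, 0, -1], "yaw": 0, "claw": 1},
    {"offset": [0, 0, -1], "yaw": 0, "claw": 1}
  ]
}}

```text
time: 22.38
ee_pos: [0.6154, 0.2893, 0.1361]
tcp_rot: [179.9, 0.4, -166.1]
wrist_force: [-0.5, 0.6, -2.6]
opening: 0.0257
grasp_force: 60.7
```

Emit:
{"fn": "servo_tool", "kwargs": {
  "rows": [
    {"offset": [0, 0, -0.4], "yaw": 0, "claw": 1},
    {"offset": [0, 0, -0.7], "yaw": 0, "claw": 1},
    {"offset": [0, 0, -0.7], "yaw": 0, "claw": 1}
  ]
}}

```text
time: 22.75
ee_pos: [0.6145, 0.2888, 0.2029]
tcp_rot: [180.0, 0.2, -166.1]
wrist_force: [0.4, -0.3, -2.4]
opening: 0.026
grasp_force: 60.6
```

Run:
```python
from h import *
print(get_obs()['q'].round(1),get_obs()['ee_pos'])
plan((.45,.14,.21,180),(.43,-.1,.21,170),(.50,-.24,.18,158),)
```

```text
[25.2 22.5 25.4 92.7 -0.  11.3] [0.61446729 0.28880542 0.20287753]
[0.977, -0.525, -0.036] yaw 0.0385
[0.906, -0.639, -0.036] yaw 0.0385
[0.067, -0.8, 0.0] yaw 0.0185
[0.02, -0.803, 0.0] yaw 0.0185
[-0.027, -0.802, 0.0] yaw 0.0185
[-0.466, -0.629, 0.15] yaw 0.0333
[-0.529, -0.576, 0.15] yaw 0.0333
```

Run:
```python
from h import *
plan((.45,.14,.21,191.5),(.44,-.12,.21,191.5),(.554,-.335,.16,191.5),(.554,-.335,.036,191.5))
```

```text
[0.977, -0.525, -0.036] yaw 0.0066
[0.966, -0.545, -0.036] yaw 0.0066
[0.205, -0.843, 0.0] yaw -0.0
[0.205, -0.843, 0.0] yaw -0.0
[0.205, -0.843, 0.0] yaw -0.0
[-0.229, -0.778, 0.167] yaw -0.0
[-0.229, -0.778, 0.167] yaw -0.0
[-0.229, -0.778, 0.167] yaw -0.0
[0.0, 0.0, 0.62] yaw -0.0
[0.0, 0.0, 0.62] yaw -0.0
```

Emit:
{"fn": "servo_tool", "kwargs": {
  "rows": [
    {"offset": [0.49, -0.26, -0.02], "yaw": 0.003, "claw": 1},
    {"offset": [0.977, -0.525, -0.036], "yaw": 0.0066, "claw": 1},
    {"offset": [0.977, -0.525, -0.036], "yaw": 0.0066, "claw": 1},
    {"offset": [0.977, -0.525, -0.036], "yaw": 0.0066, "claw": 1}
  ]
}}

```text
time: 23.25
ee_pos: [0.5315, 0.2141, 0.2032]
tcp_rot: [180.0, -0.0, -167.3]
wrist_force: [-0.3, 0.4, -2.0]
opening: 0.026
grasp_force: 60.7
```

Emit:
{"fn": "servo_tool", "kwargs": {
  "rows": [
    {"offset": [0.49, -0.27, -0.02], "yaw": 0.003, "claw": 1},
    {"offset": [0.966, -0.545, -0.036], "yaw": 0.0066, "claw": 1},
    {"offset": [0.966, -0.545, -0.036], "yaw": 0.0066, "claw": 1},
    {"offset": [0.966, -0.545, -0.036], "yaw": 0.0066, "claw": 1}
  ]
}}

```text
time: 23.75
ee_pos: [0.4502, 0.1403, 0.2076]
tcp_rot: [180.0, 0.0, -168.5]
wrist_force: [-0.0, 0.5, -2.3]
opening: 0.0258
grasp_force: 60.7
```

Emit:
{"fn": "servo_tool", "kwargs": {
  "rows": [
    {"offset": [0.1, -0.42, 0], "yaw": 0, "claw": 1},
    {"offset": [0.205, -0.843, 0], "yaw": 0, "claw": 1},
    {"offset": [0.205, -0.843, 0], "yaw": 0, "claw": 1},
    {"offset": [0.205, -0.843, 0], "yaw": 0, "claw": 1}
  ]
}}

```text
time: 24.25
ee_pos: [0.4468, 0.0537, 0.2073]
tcp_rot: [180.0, -0.0, -168.5]
wrist_force: [0.1, 0.7, -2.8]
opening: 0.0258
grasp_force: 60.7
```

Emit:
{"fn": "servo_tool", "kwargs": {
  "rows": [
    {"offset": [0.1, -0.42, 0], "yaw": 0, "claw": 1},
    {"offset": [0.205, -0.843, 0], "yaw": 0, "claw": 1},
    {"offset": [0.205, -0.843, 0], "yaw": 0, "claw": 1},
    {"offset": [0.205, -0.843, 0], "yaw": 0, "claw": 1}
  ]
}}

```text
time: 24.75
ee_pos: [0.4431, -0.0327, 0.2074]
tcp_rot: [180.0, -0.0, -168.5]
wrist_force: [-0.5, -0.6, -2.1]
opening: 0.0261
grasp_force: 60.8
```

Emit:
{"fn": "servo_tool", "kwargs": {
  "rows": [
    {"offset": [0.1, -0.42, 0], "yaw": 0, "claw": 1},
    {"offset": [0.205, -0.843, 0], "yaw": 0, "claw": 1},
    {"offset": [0.205, -0.843, 0], "yaw": 0, "claw": 1},
    {"offset": [0.205, -0.843, 0], "yaw": 0, "claw": 1}
  ]
}}

```text
time: 25.25
ee_pos: [0.4397, -0.1192, 0.2075]
tcp_rot: [180.0, -0.0, -168.5]
wrist_force: [-0.4, -0.1, -2.8]
opening: 0.0256
grasp_force: 60.8
```

Emit:
{"fn": "servo_tool", "kwargs": {
  "rows": [
    {"offset": [-0.11, -0.39, 0.08], "yaw": 0, "claw": 1},
    {"offset": [-0.229, -0.778, 0.167], "yaw": 0, "claw": 1},
    {"offset": [-0.229, -0.778, 0.167], "yaw": 0, "claw": 1},
    {"offset": [-0.229, -0.778, 0.167], "yaw": 0, "claw": 1}
  ]
}}

```text
time: 25.75
ee_pos: [0.4774, -0.1907, 0.1908]
tcp_rot: [180.0, -0.0, -168.4]
wrist_force: [0.4, -0.5, -2.0]
opening: 0.0258
grasp_force: 60.8
```

Emit:
{"fn": "servo_tool", "kwargs": {
  "rows": [
    {"offset": [-0.11, -0.39, 0.08], "yaw": 0, "claw": 1},
    {"offset": [-0.229, -0.778, 0.167], "yaw": 0, "claw": 1},
    {"offset": [-0.229, -0.778, 0.167], "yaw": 0, "claw": 1},
    {"offset": [-0.229, -0.778, 0.167], "yaw": 0, "claw": 1}
  ]
}}

```text
time: 26.25
ee_pos: [0.5152, -0.2624, 0.1746]
tcp_rot: [180.0, 0.0, -168.5]
wrist_force: [-1.1, -0.1, -1.9]
opening: 0.0261
grasp_force: 60.8
```

Emit:
{"fn": "servo_tool", "kwargs": {
  "rows": [
    {"offset": [-0.11, -0.39, 0.08], "yaw": 0, "claw": 1},
    {"offset": [-0.229, -0.778, 0.167], "yaw": 0, "claw": 1},
    {"offset": [-0.229, -0.778, 0.167], "yaw": 0, "claw": 1},
    {"offset": [-0.229, -0.778, 0.167], "yaw": 0, "claw": 1},
    {"offset": [-0.229, -0.778, 0.167], "yaw": 0, "claw": 1}
  ]
}}

```text
time: 26.88
ee_pos: [0.5531, -0.3343, 0.1586]
tcp_rot: [-180.0, 0.1, -168.5]
wrist_force: [0.3, -0.3, -2.5]
opening: 0.0262
grasp_force: 60.8
```

Run:
```python
from h import *
p,d,i,M=cam('wrist'); W=cloud(d,i,M); save('w4',p)
for b in bars(p,W): print(*b)
plan((.554,-.335,.036,191.5))
```

```text
[616. 343.] [600.2 -54.2] [13.7 14.2] 52.7 16.1 161
[-0.004, -0.004, 0.613] yaw 0.0001
[-0.004, -0.004, 0.613] yaw 0.0001
```

View pics/w4.png

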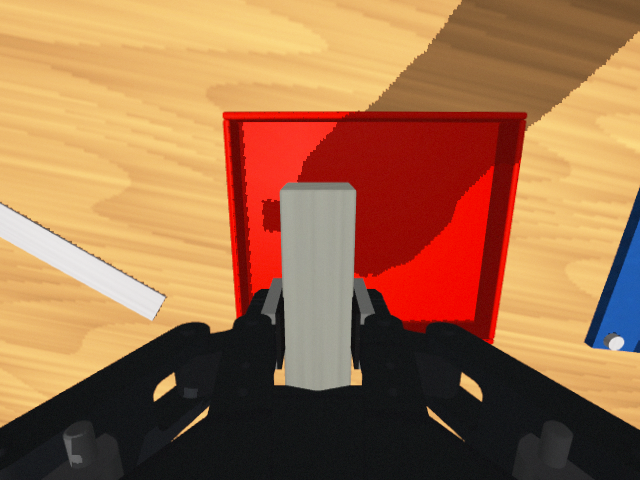

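The thick bar is held over the red tray (tray corners about (228,115) and (525,115), bar at (318,285)). Lower and release.

Emit:
{"fn": "servo_tool", "kwargs": {
  "rows": [
    {"offset": [0, 0, 0.3], "yaw": 0, "claw": 1},
    {"offset": [0, 0, 0.6], "yaw": 0, "claw": 1},
    {"offset": [0, 0, 0.8], "yaw": 0, "claw": 1},
    {"offset": [0, 0, 0.8], "yaw": 0, "claw": 1}
  ]
}}

```text
time: 27.42
ee_pos: [0.5524, -0.3347, 0.0763]
tcp_rot: [179.9, -0.1, -168.5]
wrist_force: [-0.5, -0.7, -1.6]
opening: 0.026
grasp_force: 60.8
```

Emit:
{"fn": "servo_tool", "kwargs": {
  "rows": [
    {"offset": [0, 0, 0.2], "yaw": 0, "claw": 1},
    {"offset": [0, 0, 0.42], "yaw": 0, "claw": 1},
    {"offset": [0, 0, 0.42], "yaw": 0, "claw": 1},
    {"offset": [0, 0, 0.42], "yaw": 0, "claw": 0.5},
    {"offset": [0, 0, 0.42], "yaw": 0, "claw": 0.5},
    {"offset": [0, 0, 0.42], "yaw": 0, "claw": 0.5}
  ]
}}

```text
time: 28.18
ee_pos: [0.5536, -0.3357, 0.0365]
tcp_rot: [-179.9, 0.1, -168.5]
wrist_force: [0.5, -0.1, 0.4]
opening: 0.0425
grasp_force: 0.0
```

Emit:
{"fn": "servo_tool", "kwargs": {
  "rows": [
    {"offset": [0, 0, -0.2], "yaw": 0, "claw": 0.5},
    {"offset": [0, 0, -0.6], "yaw": 0, "claw": 0.5},
    {"offset": [0, 0, -1], "yaw": 0, "claw": 0.5},
    {"offset": [0, 0, -1], "yaw": 0, "claw": 0.5}
  ]
}}

```text
time: 28.68
ee_pos: [0.5547, -0.3363, 0.1413]
tcp_rot: [-179.7, 0.3, -168.5]
wrist_force: [0.2, -0.6, 0.4]
opening: 0.0425
grasp_force: 0.0
```

Run:
```python
from h import *
for n in ('wrist','scene','side'):
    p,d,i,M=cam(n); W=cloud(d,i,M)
    for b in bars(p,W): print(n,*b)
plan((.45,-.12,.2,188),(.46,.14,.2,183.7),(.592,.393,.15,183.7))
```

```text
wrist [321. 239.] [ 556.8 -336.1] [ 26.5 109.9] 11.6 32.2 5583
scene [243. 136.] [ 266.9 -397.4] [69.2 75.9] 37.2 89.6 235
scene [297. 246.] [501.3  25.6] [ 23.  111.4] 6.4 49.3 149
scene [395. 358.] [608.4 393.9] [ 27.  112.5] 3.8 33.3 542
side [588.  18.] [ -269.9 -1559.6] [ 55.2 375.6] 1.8 65.5 243
side [434. 150.] [ 265.  -398.7] [75.8 76.7] 135.2 87.2 233
side [253. 327.] [608.8 393.4] [ 35.  111.3] 3.0 32.3 393
[0.194, 0.772, -0.214] yaw 0.0065
[0.209, 0.768, -0.214] yaw 0.0065
[0.225, 0.763, -0.214] yaw 0.0065
[-0.154, 0.854, 0.0] yaw 0.008
[-0.132, 0.857, 0.0] yaw 0.008
[-0.111, 0.86, 0.0] yaw 0.008
[-0.494, 0.813, 0.167] yaw -0.0
[-0.494, 0.813, 0.167] yaw -0.0
[-0.494, 0.813, 0.167] yaw -0.0
```

Emit:
{"fn": "servo_tool", "kwargs": {
  "rows": [
    {"offset": [0.1, 0.38, -0.2], "yaw": 0.003, "claw": 0.53},
    {"offset": [0.194, 0.772, -0.214], "yaw": 0.0065, "claw": 0.53},
    {"offset": [0.194, 0.772, -0.214], "yaw": 0.0065, "claw": 0.53},
    {"offset": [0.194, 0.772, -0.214], "yaw": 0.0065, "claw": 0.53}
  ]
}}

```text
time: 29.32
ee_pos: [0.5186, -0.2636, 0.1564]
tcp_rot: [180.0, -0.0, -169.7]
wrist_force: [1.0, -0.1, -0.0]
opening: 0.0403
grasp_force: 0.0
```

Emit:
{"fn": "servo_tool", "kwargs": {
  "rows": [
    {"offset": [0.1, 0.38, -0.1], "yaw": 0.003, "claw": 0.53},
    {"offset": [0.209, 0.768, -0.214], "yaw": 0.0065, "claw": 0.53},
    {"offset": [0.209, 0.768, -0.214], "yaw": 0.0065, "claw": 0.53},
    {"offset": [0.209, 0.768, -0.214], "yaw": 0.0065, "claw": 0.53}
  ]
}}

```text
time: 29.82
ee_pos: [0.4848, -0.1924, 0.1778]
tcp_rot: [-180.0, -0.0, -170.9]
wrist_force: [-0.5, 0.4, -0.4]
opening: 0.0401
grasp_force: 0.0
```

Emit:
{"fn": "servo_tool", "kwargs": {
  "rows": [
    {"offset": [0.11, 0.38, -0.1], "yaw": 0.003, "claw": 0.53},
    {"offset": [0.225, 0.763, -0.214], "yaw": 0.0065, "claw": 0.53},
    {"offset": [0.225, 0.763, -0.214], "yaw": 0.0065, "claw": 0.53},
    {"offset": [0.225, 0.763, -0.214], "yaw": 0.0065, "claw": 0.53}
  ]
}}

```text
time: 30.32
ee_pos: [0.4506, -0.1208, 0.1991]
tcp_rot: [-180.0, -0.0, -172.0]
wrist_force: [0.1, -0.1, -0.8]
opening: 0.0398
grasp_force: 0.0
```

Emit:
{"fn": "servo_tool", "kwargs": {
  "rows": [
    {"offset": [-0.08, 0.42, 0], "yaw": 0.004, "claw": 0.53},
    {"offset": [-0.154, 0.854, 0], "yaw": 0.008, "claw": 0.53},
    {"offset": [-0.154, 0.854, 0], "yaw": 0.008, "claw": 0.53},
    {"offset": [-0.154, 0.854, 0], "yaw": 0.008, "claw": 0.53}
  ]
}}

```text
time: 30.82
ee_pos: [0.4538, -0.0341, 0.1991]
tcp_rot: [-180.0, -0.1, -173.5]
wrist_force: [0.2, -0.5, -0.4]
opening: 0.04
grasp_force: 0.0
```

Emit:
{"fn": "servo_tool", "kwargs": {
  "rows": [
    {"offset": [-0.07, 0.42, 0], "yaw": 0.004, "claw": 0.53},
    {"offset": [-0.132, 0.857, 0], "yaw": 0.008, "claw": 0.53},
    {"offset": [-0.132, 0.857, 0], "yaw": 0.008, "claw": 0.53},
    {"offset": [-0.132, 0.857, 0], "yaw": 0.008, "claw": 0.53}
  ]
}}

```text
time: 31.32
ee_pos: [0.4571, 0.0523, 0.1994]
tcp_rot: [-180.0, -0.0, -174.9]
wrist_force: [-0.4, -0.1, 0.4]
opening: 0.0403
grasp_force: 0.0
```

Emit:
{"fn": "servo_tool", "kwargs": {
  "rows": [
    {"offset": [-0.05, 0.42, 0], "yaw": 0.004, "claw": 0.53},
    {"offset": [-0.111, 0.86, 0], "yaw": 0.008, "claw": 0.53},
    {"offset": [-0.111, 0.86, 0], "yaw": 0.008, "claw": 0.53},
    {"offset": [-0.111, 0.86, 0], "yaw": 0.008, "claw": 0.53}
  ]
}}

```text
time: 31.82
ee_pos: [0.4605, 0.1388, 0.1996]
tcp_rot: [-180.0, -0.0, -176.4]
wrist_force: [0.5, -0.5, -0.3]
opening: 0.0401
grasp_force: 0.0
```

Emit:
{"fn": "servo_tool", "kwargs": {
  "rows": [
    {"offset": [-0.25, 0.4, 0.08], "yaw": 0, "claw": 0.53},
    {"offset": [-0.494, 0.813, 0.167], "yaw": 0, "claw": 0.53},
    {"offset": [-0.494, 0.813, 0.167], "yaw": 0, "claw": 0.53},
    {"offset": [-0.494, 0.813, 0.167], "yaw": 0, "claw": 0.53}
  ]
}}

```text
time: 32.33
ee_pos: [0.5045, 0.2229, 0.1829]
tcp_rot: [-180.0, -0.0, -176.4]
wrist_force: [-0.2, -0.1, -0.0]
opening: 0.0403
grasp_force: 0.0
```

Emit:
{"fn": "servo_tool", "kwargs": {
  "rows": [
    {"offset": [-0.25, 0.4, 0.08], "yaw": 0, "claw": 0.53},
    {"offset": [-0.494, 0.813, 0.167], "yaw": 0, "claw": 0.53},
    {"offset": [-0.494, 0.813, 0.167], "yaw": 0, "claw": 0.53},
    {"offset": [-0.494, 0.813, 0.167], "yaw": 0, "claw": 0.53}
  ]
}}

```text
time: 32.83
ee_pos: [0.5485, 0.3072, 0.1669]
tcp_rot: [-180.0, 0.0, -176.4]
wrist_force: [0.3, -0.0, -0.0]
opening: 0.0403
grasp_force: 0.0
```

Emit:
{"fn": "servo_tool", "kwargs": {
  "rows": [
    {"offset": [-0.25, 0.4, 0.08], "yaw": 0, "claw": 0.53},
    {"offset": [-0.494, 0.813, 0.167], "yaw": 0, "claw": 0.53},
    {"offset": [-0.494, 0.813, 0.167], "yaw": 0, "claw": 0.53},
    {"offset": [-0.494, 0.813, 0.167], "yaw": 0, "claw": 0.53},
    {"offset": [-0.494, 0.813, 0.167], "yaw": 0, "claw": 0.53}
  ]
}}

```text
time: 33.45
ee_pos: [0.5927, 0.3915, 0.1514]
tcp_rot: [180.0, 0.1, -176.4]
wrist_force: [-0.3, -0.7, 1.5]
opening: 0.04
grasp_force: 0.0
```

Run:
```python
from h import *
print(get_obs()['q'].round(1))
for n in ('wrist','scene','side'):
    p,d,i,M=cam(n); W=cloud(d,i,M)
    for b in bars(p,W): print(n,*b)
plan((.592,.393,.033,183.7))
```

```text
[33.5 26.9 25.6 88.6 -0.  29.9]
wrist [397.  20.] [453.5 427.3] [ 5.2 23.4] 4.8 50.0 325
wrist [317. 256.] [609.7 390.5] [ 27.  109.6] 4.4 33.2 5020
wrist [ 31. 300.] [643.3 181.8] [ 41.4 135.9] 22.1 50.5 1145
wrist [316. 359.] [680.7 394.9] [ 5.5 80.3] 95.9 50.2 518
scene [242. 136.] [ 266.6 -397.4] [68.6 71.4] 34.5 89.3 233
scene [388. 179.] [84.8 33.8] [ 51.1 131.2] 117.2 15.6 255
scene [190. 206.] [ 556.1 -332.1] [ 31.2 112.3] 12.5 31.2 231
scene [298. 246.] [501.2  26. ] [ 21.4 110.7] 6.8 49.9 152
scene [388. 367.] [633.3 395.3] [26.6 61.9] 5.7 33.2 265
side [353.   3.] [  827.8 -1559.5] [ 47.9 365.9] 1.4 27.1 173
side [588.  18.] [ -270.  -1562.7] [ 58.3 377.8] 0.5 65.6 243
side [483. 277.] [69.7 58.1] [ 54.8 154.8] 126.3 15.0 325
side [242. 325.] [632.3 396.2] [31.8 61.7] 4.5 32.7 191
[0.003, 0.005, 0.59] yaw -0.0003
[0.003, 0.005, 0.59] yaw -0.0003
```

Emit:
{"fn": "servo_tool", "kwargs": {
  "rows": [
    {"offset": [0, 0, 0.3], "yaw": 0, "claw": 0.53},
    {"offset": [0, 0, 0.6], "yaw": 0, "claw": 0.53},
    {"offset": [0.006, 0.01, 0.85], "yaw": 0, "claw": 0.53},
    {"offset": [0.006, 0.01, 0.85], "yaw": 0, "claw": 0.53}
  ]
}}

```text
time: 34.1
ee_pos: [0.5908, 0.3929, 0.0628]
tcp_rot: [-179.9, -0.2, -176.4]
wrist_force: [-0.6, 0.2, 1.3]
opening: 0.0405
grasp_force: 0.0
```

Emit:
{"fn": "servo_tool", "kwargs": {
  "rows": [
    {"offset": [0, 0, 0.15], "yaw": 0, "claw": 0.53},
    {"offset": [0, 0, 0.34], "yaw": 0, "claw": 0.53},
    {"offset": [0, 0, 0.34], "yaw": 0, "claw": 0.53},
    {"offset": [0, 0, 0.34], "yaw": 0, "claw": 1},
    {"offset": [0, 0, 0.34], "yaw": 0, "claw": 1},
    {"offset": [0, 0, 0.34], "yaw": 0, "claw": 1},
    {"offset": [0, 0, 0.34], "yaw": 0, "claw": 1}
  ]
}}

```text
time: 34.98
ee_pos: [0.5921, 0.3938, 0.0308]
tcp_rot: [180.0, 0.0, -176.3]
wrist_force: [-0.0, -0.5, 6.4]
opening: 0.0257
grasp_force: 60.8
```

Emit:
{"fn": "servo_tool", "kwargs": {
  "rows": [
    {"offset": [0, 0, -0.2], "yaw": 0, "claw": 1},
    {"offset": [0, 0, -0.6], "yaw": 0, "claw": 1},
    {"offset": [0, 0, -1], "yaw": 0, "claw": 1},
    {"offset": [0, 0, -1], "yaw": 0, "claw": 1}
  ]
}}

```text
time: 35.48
ee_pos: [0.593, 0.3946, 0.1352]
tcp_rot: [179.8, 0.3, -176.3]
wrist_force: [0.5, 0.2, -2.7]
opening: 0.026
grasp_force: 60.0
```

Emit:
{"fn": "servo_tool", "kwargs": {
  "rows": [
    {"offset": [0.2, 0, -0.4], "yaw": 0, "claw": 1},
    {"offset": [0.4, 0, -0.7], "yaw": 0, "claw": 1},
    {"offset": [0.4, 0, -0.7], "yaw": 0, "claw": 1},
    {"offset": [0.4, 0, -0.7], "yaw": 0, "claw": 1}
  ]
}}

```text
time: 35.98
ee_pos: [0.552, 0.391, 0.1987]
tcp_rot: [-179.9, -0.1, -176.3]
wrist_force: [0.2, -0.3, -2.7]
opening: 0.0259
grasp_force: 60.1
```

Run:
```python
from h import *
print(get_obs()['opening'],get_obs()['wrist_force'])
plan((.45,.14,.21,187.5),(.44,-.12,.21,191.5),(.523,-.255,.16,191.5),(.523,-.255,.037,191.5))
```

```text
0.025903018627435 [ 0.19758572 -0.27906258 -2.70278735]
[0.393, -0.813, -0.038] yaw -0.0071
[0.411, -0.804, -0.038] yaw -0.0071
[0.429, -0.795, -0.038] yaw -0.0071
[0.146, -0.855, 0.0] yaw -0.0074
[0.166, -0.851, 0.0] yaw -0.0074
[0.186, -0.847, 0.0] yaw -0.0074
[-0.272, -0.744, 0.25] yaw -0.0
[-0.272, -0.744, 0.25] yaw -0.0
[0.0, 0.0, 0.615] yaw -0.0
[0.0, 0.0, 0.615] yaw -0.0
```

Emit:
{"fn": "servo_tool", "kwargs": {
  "rows": [
    {"offset": [0.2, -0.4, -0.02], "yaw": -0.003, "claw": 1},
    {"offset": [0.393, -0.813, -0.038], "yaw": -0.007, "claw": 1},
    {"offset": [0.393, -0.813, -0.038], "yaw": -0.007, "claw": 1},
    {"offset": [0.393, -0.813, -0.038], "yaw": -0.007, "claw": 1}
  ]
}}

```text
time: 36.48
ee_pos: [0.5182, 0.3075, 0.203]
tcp_rot: [-180.0, -0.1, -175.1]
wrist_force: [0.9, 0.9, -2.9]
opening: 0.0261
grasp_force: 60.3
```

Emit:
{"fn": "servo_tool", "kwargs": {
  "rows": [
    {"offset": [0.2, -0.4, -0.02], "yaw": -0.003, "claw": 1},
    {"offset": [0.411, -0.804, -0.038], "yaw": -0.007, "claw": 1},
    {"offset": [0.411, -0.804, -0.038], "yaw": -0.007, "claw": 1},
    {"offset": [0.411, -0.804, -0.038], "yaw": -0.007, "claw": 1}
  ]
}}

```text
time: 36.98
ee_pos: [0.4845, 0.2247, 0.2077]
tcp_rot: [180.0, -0.0, -173.8]
wrist_force: [0.2, 0.6, -3.0]
opening: 0.0254
grasp_force: 60.6
```

Emit:
{"fn": "servo_tool", "kwargs": {
  "rows": [
    {"offset": [0.2, -0.4, -0.02], "yaw": -0.003, "claw": 1},
    {"offset": [0.429, -0.795, -0.038], "yaw": -0.007, "claw": 1},
    {"offset": [0.429, -0.795, -0.038], "yaw": -0.007, "claw": 1},
    {"offset": [0.429, -0.795, -0.038], "yaw": -0.007, "claw": 1}
  ]
}}

```text
time: 37.48
ee_pos: [0.4505, 0.1412, 0.2118]
tcp_rot: [180.0, 0.0, -172.5]
wrist_force: [0.2, 0.8, -1.8]
opening: 0.0258
grasp_force: 60.8
```

Emit:
{"fn": "servo_tool", "kwargs": {
  "rows": [
    {"offset": [0.07, -0.42, 0], "yaw": -0.003, "claw": 1},
    {"offset": [0.146, -0.855, 0], "yaw": -0.007, "claw": 1},
    {"offset": [0.146, -0.855, 0], "yaw": -0.007, "claw": 1},
    {"offset": [0.146, -0.855, 0], "yaw": -0.007, "claw": 1}
  ]
}}

```text
time: 37.98
ee_pos: [0.447, 0.0545, 0.2117]
tcp_rot: [180.0, -0.0, -171.3]
wrist_force: [-0.1, 0.4, -2.8]
opening: 0.0262
grasp_force: 61.0
```

Emit:
{"fn": "servo_tool", "kwargs": {
  "rows": [
    {"offset": [0.08, -0.42, 0], "yaw": -0.003, "claw": 1},
    {"offset": [0.166, -0.851, 0], "yaw": -0.007, "claw": 1},
    {"offset": [0.166, -0.851, 0], "yaw": -0.007, "claw": 1},
    {"offset": [0.166, -0.851, 0], "yaw": -0.007, "claw": 1}
  ]
}}

```text
time: 38.48
ee_pos: [0.4433, -0.032, 0.2118]
tcp_rot: [180.0, -0.0, -170.0]
wrist_force: [0.2, -0.1, -3.0]
opening: 0.0259
grasp_force: 61.1
```

Emit:
{"fn": "servo_tool", "kwargs": {
  "rows": [
    {"offset": [0.09, -0.42, 0], "yaw": -0.003, "claw": 1},
    {"offset": [0.186, -0.847, 0], "yaw": -0.007, "claw": 1},
    {"offset": [0.186, -0.847, 0], "yaw": -0.007, "claw": 1},
    {"offset": [0.186, -0.847, 0], "yaw": -0.007, "claw": 1}
  ]
}}

```text
time: 38.98
ee_pos: [0.4396, -0.1185, 0.2119]
tcp_rot: [180.0, -0.0, -168.7]
wrist_force: [-0.8, 0.2, -1.9]
opening: 0.0262
grasp_force: 61.2
```

Emit:
{"fn": "servo_tool", "kwargs": {
  "rows": [
    {"offset": [-0.13, -0.37, 0.12], "yaw": 0, "claw": 1},
    {"offset": [-0.272, -0.744, 0.25], "yaw": 0, "claw": 1},
    {"offset": [-0.272, -0.744, 0.25], "yaw": 0, "claw": 1},
    {"offset": [-0.272, -0.744, 0.25], "yaw": 0, "claw": 1}
  ]
}}

```text
time: 39.48
ee_pos: [0.4805, -0.186, 0.1869]
tcp_rot: [180.0, -0.0, -168.7]
wrist_force: [-0.8, 0.5, -1.7]
opening: 0.0256
grasp_force: 61.1
```

Emit:
{"fn": "servo_tool", "kwargs": {
  "rows": [
    {"offset": [-0.13, -0.37, 0.12], "yaw": 0, "claw": 1},
    {"offset": [-0.272, -0.744, 0.25], "yaw": 0, "claw": 1},
    {"offset": [-0.272, -0.744, 0.25], "yaw": 0, "claw": 1},
    {"offset": [-0.272, -0.744, 0.25], "yaw": 0, "claw": 1},
    {"offset": [-0.272, -0.744, 0.25], "yaw": 0, "claw": 1}
  ]
}}

```text
time: 40.1
ee_pos: [0.5215, -0.2539, 0.163]
tcp_rot: [-180.0, 0.1, -168.7]
wrist_force: [0.9, 0.6, -2.6]
opening: 0.0259
grasp_force: 61.1
```

Run:
```python
from h import *
p,d,i,M=cam('wrist'); W=cloud(d,i,M); save('w5',p)
for b in bars(p,W): print(*b)
plan((.523,-.255,.037,191.5))
```

```text
[578. 159.] [425.5 -68.5] [13.5 13.8] 83.5 15.8 258
[208. 254.] [ 556.7 -336. ] [ 26.9 109.1] 11.4 32.4 4513
[-0.006, -0.006, 0.63] yaw -0.0006
[-0.006, -0.006, 0.63] yaw -0.0006
```

View pics/w5.png

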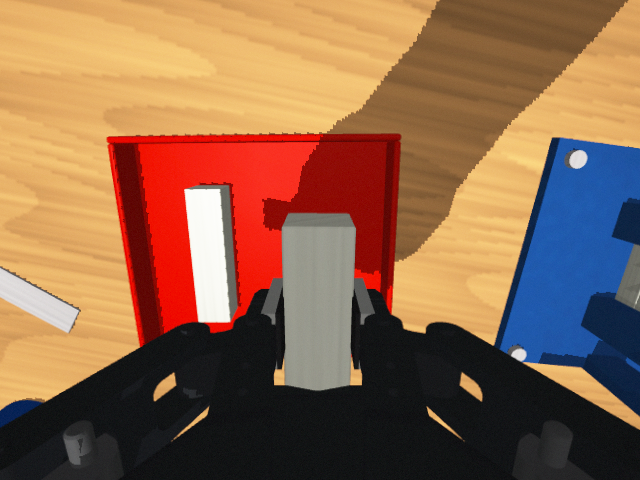

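The first thick bar is flat in the tray at pixel (210,255); the second is held beside it with room. Lower it and release.

Emit:
{"fn": "servo_tool", "kwargs": {
  "rows": [
    {"offset": [0, 0, 0.3], "yaw": 0, "claw": 1},
    {"offset": [0, 0, 0.6], "yaw": 0, "claw": 1},
    {"offset": [0, 0, 0.85], "yaw": 0, "claw": 1},
    {"offset": [0, 0, 0.85], "yaw": 0, "claw": 1}
  ]
}}

```text
time: 40.65
ee_pos: [0.5204, -0.254, 0.0757]
tcp_rot: [179.9, -0.1, -168.8]
wrist_force: [-0.4, -0.1, -2.0]
opening: 0.0257
grasp_force: 61.0
```

Emit:
{"fn": "servo_tool", "kwargs": {
  "rows": [
    {"offset": [0, 0, 0.2], "yaw": 0, "claw": 1},
    {"offset": [0, 0, 0.4], "yaw": 0, "claw": 1},
    {"offset": [0, 0, 0.4], "yaw": 0, "claw": 1},
    {"offset": [0, 0, 0.4], "yaw": 0, "claw": 0.5},
    {"offset": [0, 0, 0.4], "yaw": 0, "claw": 0.5},
    {"offset": [0, 0, 0.4], "yaw": 0, "claw": 0.5}
  ]
}}

```text
time: 41.4
ee_pos: [0.522, -0.2552, 0.038]
tcp_rot: [-179.9, 0.1, -168.8]
wrist_force: [-0.1, -0.4, -0.0]
opening: 0.0427
grasp_force: 0.0
```

Emit:
{"fn": "servo_tool", "kwargs": {
  "rows": [
    {"offset": [0, 0, -0.2], "yaw": 0, "claw": 0.5},
    {"offset": [0, 0, -0.6], "yaw": 0, "claw": 0.5},
    {"offset": [0, 0, -1], "yaw": 0, "claw": 0.5},
    {"offset": [0, 0, -1], "yaw": 0, "claw": 0.5}
  ]
}}

```text
time: 41.9
ee_pos: [0.523, -0.2558, 0.1411]
tcp_rot: [-179.8, 0.3, -168.8]
wrist_force: [0.7, -0.3, -0.2]
opening: 0.0428
grasp_force: 0.0
```

Emit:
{"fn": "servo_tool", "kwargs": {
  "rows": [
    {"offset": [0.3, 0.3, -0.4], "yaw": 0, "claw": 0.5},
    {"offset": [0.7, 0.7, -0.8], "yaw": 0, "claw": 0.5},
    {"offset": [0.7, 0.7, -0.8], "yaw": 0, "claw": 0.5},
    {"offset": [0.7, 0.7, -0.8], "yaw": 0, "claw": 0.5}
  ]
}}

```text
time: 42.4
ee_pos: [0.4393, -0.2, 0.2168]
tcp_rot: [-180.0, 0.0, -168.8]
wrist_force: [-0.2, -0.3, -0.6]
opening: 0.0429
grasp_force: 0.0
```

Run:
```python
from h import *
for n in ('wrist','scene','side'):
    p,d,i,M=cam(n); W=cloud(d,i,M)
    for b in bars(p,W): print(n,*b)
    if n!='wrist':
        # keeper: yellow and black handle at height
        hsv=cv2.cvtColor(p,cv2.COLOR_RGB2HSV)
        m=(W[...,2]>.24)&(W[...,2]<.29)&(W[...,0]>.54)&(W[...,0]<.66)&(W[...,1]>-.08)&(W[...,1]<.07)
        w=W[m]; print(n,'handle',len(w),np.median(w,0),w.min(0),w.max(0))
        m=(hsv[...,0]>15)&(hsv[...,0]<32)&(hsv[...,1]>130)&(W[...,2]>.1)&(W[...,2]<.26)&(W[...,0]>.54)&(W[...,0]<.66)&(abs(W[...,1])<.08); w=W[m]
        print('bar',len(w),np.polyfit(w[:,2],w[:,0],1),np.polyfit(w[:,2],w[:,1],1))
print(get_obs()['ee_pos'],get_obs()['q'].round(1))
```

```text
wrist [454. 230.] [425.3 -68.5] [13.2 13.3] 112.5 16.0 158
wrist [244. 271.] [ 505.  -259.6] [26.4 41.1] 8.7 32.4 894
wrist [160. 290.] [ 539.  -339.5] [27.7 73.9] 11.4 32.5 1866
wrist [533. 337.] [508.3  23.5] [22.4 45.5] 10.9 50.1 682
scene [190. 206.] [ 555.7 -332.5] [ 30.1 111.8] 11.7 31.1 233
scene [214. 215.] [ 538.9 -249.8] [ 28.2 110. ] 11.5 31.1 255
scene [297. 246.] [502.4  25.4] [ 22.4 110.7] 5.1 49.8 153
scene handle 257 [0.61889239 0.010206   0.26386054] [ 0.60464252 -0.04354803  0.24097237] [0.62668217 0.04424315 0.2688947 ]
bar 234 [0.15682382 0.57587116] [0.00554396 0.03713469]
side [330.   2.] [  935.9 -1560.3] [ 51.1 241.6] 0.2 23.2 92
side [591.  17.] [ -268.8 -1557.7] [ 55.  377.8] 2.2 70.2 255
side [434. 150.] [ 262.6 -395.9] [69.1 79.8] 69.7 87.5 243
side [342. 162.] [ 554.7 -327.9] [ 40.  106.3] 12.5 29.8 166
side [341. 178.] [ 537.  -248.5] [ 34.6 106.8] 10.8 30.4 178
side handle 138 [0.61303281 0.01566032 0.26290106] [ 0.60374979 -0.04102485  0.24151112] [0.62498743 0.04623638 0.27010082]
bar 232 [0.15568664 0.57051492] [0.01144207 0.03638293]
[ 0.43944696 -0.20017947  0.21541594] [-24.5  -4.7  -3.8  91.   -0.  -35.7]
```

All four bars are sorted (two in the throat, two in the tray), and the keeper is at about 1.73 rad. I'll push the handle from behind with closed fingers, then press it down from above.

```bash
cat >> h.py <<'E'
def mg(x,y,z):
    a=np.radians(4.7); return (.503+x*np.cos(a)-y*np.sin(a), .0258+x*np.sin(a)+y*np.cos(a), z)
E
python3 - <<'E'
from h import *
Y=(184.7,)
plan(mg(0,-.1,.31)+Y,mg(.158,-.052,.31)+Y,mg(.158,-.052,.256)+Y)
f=np.load('pics/side0.npz'); hsv=cv2.cvtColor(f['p'],cv2.COLOR_RGB2HSV);W=f['W']
m=(hsv[...,0]>4)&(hsv[...,0]<12)&(hsv[...,1]>170)&(W[...,2]>.06)&(W[...,2]<.17)&(W[...,1]<.1); print('bottle',np.median(W[m],0),W[m].max(0))
E
```

```text
[-0.475, 0.55, -0.473] yaw 0.0181
[-0.443, 0.576, -0.473] yaw 0.0181
[-0.79, 0.24, 0.0] yaw -0.0
[-0.79, 0.24, 0.0] yaw -0.0
[0.0, 0.0, 0.54] yaw -0.0
bottle [ 0.76390016 -0.10828293  0.14467698] [ 0.77498145 -0.08920642  0.14507479]
```

Emit:
{"fn": "servo_tool", "kwargs": {
  "rows": [
    {"offset": [0, 0, -0.473], "yaw": 0.009, "claw": 1},
    {"offset": [-0.24, 0.28, -0.473], "yaw": 0.018, "claw": 1},
    {"offset": [-0.475, 0.55, -0.473], "yaw": 0.018, "claw": 1},
    {"offset": [-0.475, 0.55, -0.473], "yaw": 0.018, "claw": 1},
    {"offset": [-0.475, 0.55, -0.473], "yaw": 0.018, "claw": 1}
  ]
}}

```text
time: 43.18
ee_pos: [0.4752, -0.1371, 0.2632]
tcp_rot: [180.0, -0.1, -172.0]
wrist_force: [-0.2, 0.3, 0.0]
opening: -0.0001
grasp_force: 0.0
```

Emit:
{"fn": "servo_tool", "kwargs": {
  "rows": [
    {"offset": [0, 0, -0.473], "yaw": 0.009, "claw": 1},
    {"offset": [-0.22, 0.28, -0.473], "yaw": 0.018, "claw": 1},
    {"offset": [-0.443, 0.576, -0.473], "yaw": 0.018, "claw": 1},
    {"offset": [-0.443, 0.576, -0.473], "yaw": 0.018, "claw": 1},
    {"offset": [-0.443, 0.576, -0.473], "yaw": 0.018, "claw": 1}
  ]
}}

```text
time: 43.8
ee_pos: [0.5107, -0.0744, 0.3113]
tcp_rot: [-180.0, -0.0, -175.3]
wrist_force: [0.1, -0.1, -0.3]
opening: -0.0001
grasp_force: 0.0
```

Emit:
{"fn": "servo_tool", "kwargs": {
  "rows": [
    {"offset": [-0.4, 0.12, 0], "yaw": 0, "claw": 1},
    {"offset": [-0.79, 0.24, 0], "yaw": 0, "claw": 1},
    {"offset": [-0.79, 0.24, 0], "yaw": 0, "claw": 1},
    {"offset": [-0.79, 0.24, 0], "yaw": 0, "claw": 1}
  ]
}}

```text
time: 44.3
ee_pos: [0.5872, -0.0442, 0.3115]
tcp_rot: [-180.0, -0.0, -175.3]
wrist_force: [1.2, -0.6, 0.7]
opening: -0.0001
grasp_force: 0.0
```

Emit:
{"fn": "servo_tool", "kwargs": {
  "rows": [
    {"offset": [-0.4, 0.12, 0], "yaw": 0, "claw": 1},
    {"offset": [-0.79, 0.24, 0], "yaw": 0, "claw": 1},
    {"offset": [-0.79, 0.24, 0], "yaw": 0, "claw": 1},
    {"offset": [-0.79, 0.24, 0], "yaw": 0, "claw": 1}
  ]
}}

```text
time: 44.8
ee_pos: [0.6636, -0.0136, 0.3123]
tcp_rot: [-180.0, 0.0, -175.3]
wrist_force: [-0.5, 0.3, 0.4]
opening: -0.0002
grasp_force: 0.0
```

Run:
```python
from h import *
p,d,i,M=cam('wrist'); save('w6',p); W=cloud(d,i,M)
m=(p.max(-1)<60)&(W[...,2]>.24)&(W[...,2]<.275)&(W[...,0]<.64); w=W[m]; print(len(w),np.median(w,0),w.min(0),w.max(0))
print(get_obs()['q'].round(1))
plan(mg(.158,-.052,.256)+(184.7,))
```

```text
4466 [ 0.61647935 -0.00401765  0.26597405] [ 0.60731058 -0.04609017  0.26003444] [0.62630665 0.03792754 0.26883091]
[ -1.2  24.5  40.6 106.   -0.   -5.9]
[-0.013, 0.004, 0.569] yaw -0.0001
```

View pics/w6.png

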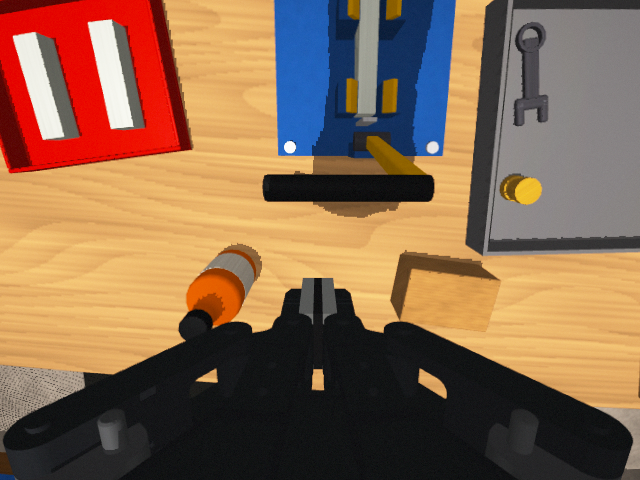

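Emit:
{"fn": "servo_tool", "kwargs": {
  "rows": [
    {"offset": [0, 0, 0.3], "yaw": 0, "claw": 1},
    {"offset": [0, 0, 0.56], "yaw": 0, "claw": 1},
    {"offset": [0, 0, 0.56], "yaw": 0, "claw": 1},
    {"offset": [0, 0, 0.56], "yaw": 0, "claw": 1}
  ]
}}

```text
time: 45.35
ee_pos: [0.6641, -0.0131, 0.2579]
tcp_rot: [-180.0, 0.1, -175.3]
wrist_force: [0.5, 0.7, 0.1]
opening: 0.0
grasp_force: 0.0
```

Emit:
{"fn": "servo_tool", "kwargs": {
  "rows": [
    {"offset": [0.1, 0, 0], "yaw": 0, "claw": 1},
    {"offset": [0.2, 0, 0], "yaw": 0, "claw": 1},
    {"offset": [0.3, 0, 0], "yaw": 0, "claw": 1},
    {"offset": [0.4, 0, 0], "yaw": 0, "claw": 1},
    {"offset": [0.5, 0, 0], "yaw": 0, "claw": 1},
    {"offset": [0.6, 0, 0], "yaw": 0, "claw": 1},
    {"offset": [0.7, 0, 0], "yaw": 0, "claw": 1},
    {"offset": [0.8, 0, 0], "yaw": 0, "claw": 1},
    {"offset": [0.9, 0, 0], "yaw": 0, "claw": 1},
    {"offset": [1, 0, 0], "yaw": 0, "claw": 1},
    {"offset": [1, 0, 0], "yaw": 0, "claw": 1}
  ]
}}

```text
time: 46.72
ee_pos: [0.5641, -0.021, 0.256]
tcp_rot: [-180.0, 0.0, -175.3]
wrist_force: [-0.1, -0.6, -0.6]
opening: -0.0002
grasp_force: 0.0
```

Emit:
{"fn": "servo_tool", "kwargs": {
  "rows": [
    {"offset": [0.1, 0, 0.02], "yaw": 0, "claw": 1},
    {"offset": [0.2, 0, 0.06], "yaw": 0, "claw": 1},
    {"offset": [0.3, 0, 0.12], "yaw": 0, "claw": 1},
    {"offset": [0.4, 0, 0.18], "yaw": 0, "claw": 1},
    {"offset": [0.5, 0, 0.24], "yaw": 0, "claw": 1},
    {"offset": [0.6, 0, 0.31], "yaw": 0, "claw": 1},
    {"offset": [0.7, 0, 0.38], "yaw": 0, "claw": 1},
    {"offset": [0.8, 0, 0.46], "yaw": 0, "claw": 1},
    {"offset": [0.8, 0, 0.46], "yaw": 0, "claw": 1}
  ]
}}

```text
time: 47.85
ee_pos: [0.4842, -0.0275, 0.2087]
tcp_rot: [180.0, -0.1, -175.3]
wrist_force: [0.8, -0.6, -0.6]
opening: 0.0002
grasp_force: 0.0
```

Run:
```python
from h import *
print(get_obs()['wrist_force'])
for n in ('scene','side','wrist'):
    p,d,i,M=cam(n); W=cloud(d,i,M)
    if n=='wrist': save('w7',p)
    hsv=cv2.cvtColor(p,cv2.COLOR_RGB2HSV)
    m=(hsv[...,0]>15)&(hsv[...,0]<32)&(hsv[...,1]>130)&(W[...,2]>.1)&(W[...,2]<.28)&(W[...,0]>.38)&(W[...,0]<.66)&(abs(W[...,1])<.08); w=W[m]
    if len(w)>20: print(n,len(w),'slope',np.polyfit(w[:,0],w[:,2],1),w.max(0))
```

```text
[ 0.82238137 -0.57923493 -0.60034086]
scene 320 slope [-0.91530228  0.63596739] [0.58678044 0.03922004 0.21023905]
side 247 slope [-0.89170387  0.61862223] [0.58455266 0.0441799  0.21150747]
wrist 1490 slope [-1.34670998  0.84754482] [0.50960287 0.02874868 0.26673416]
```

View pics/w7.png

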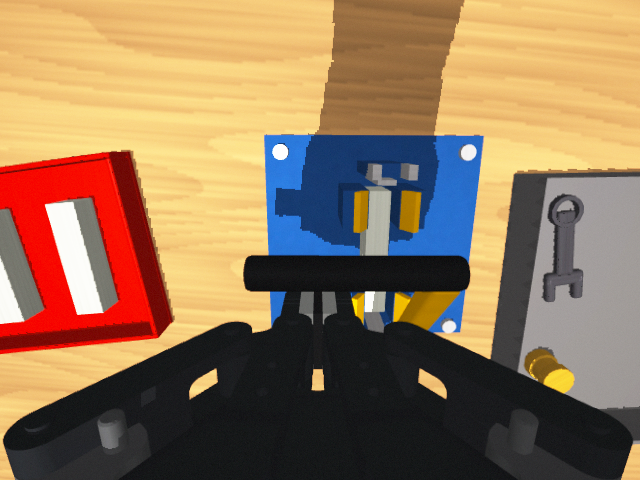

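Emit:
{"fn": "servo_tool", "kwargs": {
  "rows": [
    {"offset": [-0.06, 0, 0], "yaw": 0, "claw": 1},
    {"offset": [-0.06, 0, -0.25], "yaw": 0, "claw": 1},
    {"offset": [-0.06, 0, -0.47], "yaw": 0, "claw": 1},
    {"offset": [-0.06, 0, -0.47], "yaw": 0, "claw": 1},
    {"offset": [0.15, 0, -0.47], "yaw": 0, "claw": 1},
    {"offset": [0.29, 0, -0.47], "yaw": 0, "claw": 1},
    {"offset": [0.29, 0, -0.47], "yaw": 0, "claw": 1}
  ]
}}

```text
time: 48.88
ee_pos: [0.4557, -0.03, 0.2565]
tcp_rot: [-180.0, 0.0, -175.3]
wrist_force: [0.1, 0.4, 0.8]
opening: -0.0003
grasp_force: 0.0
```

Emit:
{"fn": "servo_tool", "kwargs": {
  "rows": [
    {"offset": [0, 0, 0.1], "yaw": 0, "claw": 1},
    {"offset": [0, 0, 0.2], "yaw": 0, "claw": 1},
    {"offset": [0.04, 0, 0.3], "yaw": 0, "claw": 1},
    {"offset": [0.09, 0, 0.4], "yaw": 0, "claw": 1},
    {"offset": [0.14, 0, 0.5], "yaw": 0, "claw": 1},
    {"offset": [0.18, 0, 0.6], "yaw": 0, "claw": 1},
    {"offset": [0.22, 0, 0.7], "yaw": 0, "claw": 1},
    {"offset": [0.25, 0, 0.8], "yaw": 0, "claw": 1},
    {"offset": [0.28, 0, 0.9], "yaw": 0, "claw": 1},
    {"offset": [0.3, 0, 1], "yaw": 0, "claw": 1},
    {"offset": [0.3, 0, 1], "yaw": 0, "claw": 1}
  ]
}}

```text
time: 50.25
ee_pos: [0.426, -0.0323, 0.1556]
tcp_rot: [180.0, -0.1, -175.3]
wrist_force: [1.0, 0.4, -0.4]
opening: -0.0004
grasp_force: 0.0
```

Emit:
{"fn": "servo_tool", "kwargs": {
  "rows": [
    {"offset": [0.02, 0, 0.1], "yaw": 0, "claw": 1},
    {"offset": [0.03, 0, 0.2], "yaw": 0, "claw": 1},
    {"offset": [0.03, 0, 0.26], "yaw": 0, "claw": 1},
    {"offset": [0.03, 0, 0.3], "yaw": 0, "claw": 1},
    {"offset": [0.03, 0, 0.34], "yaw": 0, "claw": 1},
    {"offset": [0.03, 0, 0.34], "yaw": 0, "claw": 1}
  ]
}}

```text
time: 51.0
ee_pos: [0.4233, -0.0326, 0.1224]
tcp_rot: [180.0, -0.0, -175.3]
wrist_force: [0.2, -0.2, -0.1]
opening: 0.0002
grasp_force: 0.0
```

```bash
cat >> h.py <<'E'
def keep():
    for n in ('scene','side'):
        p,d,i,M=cam(n); W=cloud(d,i,M)
        hsv=cv2.cvtColor(p,cv2.COLOR_RGB2HSV)
        m=(hsv[...,0]>15)&(hsv[...,0]<32)&(hsv[...,1]>130)&(W[...,2]>.088)&(W[...,2]<.28)&(W[...,0]>.38)&(W[...,0]<.66)&(abs(W[...,1])<.08); w=W[m]
        if len(w)>20: print(n,len(w),'slope',np.polyfit(w[:,0],w[:,2],1),w.max(0),w.min(0))
E
python3 - <<'E'
from h import *
print(get_obs()['ee_pos'],get_obs()['wrist_force']); keep()
E
```

```text
[ 0.4233191  -0.03262576  0.12236973] [ 0.24535787 -0.21227    -0.14401381]
scene 226 slope [-0.0068319   0.10137238] [0.58315448 0.0386827  0.10259175] [0.42211947 0.01583669 0.09105983]
side 251 slope [-0.01244701  0.10209279] [0.58189502 0.05035357 0.10533758] [0.4167617  0.01234554 0.08824488]
```

Emit:
{"fn": "servo_tool", "kwargs": {
  "rows": [
    {"offset": [0, 0, 0.02], "yaw": 0, "claw": 1},
    {"offset": [0, 0, 0.035], "yaw": 0, "claw": 1},
    {"offset": [0, 0, 0.035], "yaw": 0, "claw": 1}
  ]
}}

```text
time: 51.48
ee_pos: [0.4236, -0.0327, 0.1206]
tcp_rot: [-180.0, 0.1, -175.3]
wrist_force: [-3.9, 0.7, 14.3]
opening: 0.0
grasp_force: 6.4
```

It's on the stop (14 N reaction). Retreat and check.

Emit:
{"fn": "servo_tool", "kwargs": {
  "rows": [
    {"offset": [0, 0, -0.1], "yaw": 0, "claw": 1},
    {"offset": [0, 0, -0.5], "yaw": 0, "claw": 1},
    {"offset": [0, 0, -1], "yaw": 0, "claw": 1},
    {"offset": [0, 0, -1], "yaw": 0, "claw": 1}
  ]
}}

```text
time: 51.98
ee_pos: [0.4247, -0.0327, 0.223]
tcp_rot: [-179.9, 0.3, -175.3]
wrist_force: [1.2, -0.2, -1.6]
opening: -0.0
grasp_force: 0.0
```

Emit:
{"fn": "servo_tool", "kwargs": {
  "rows": [
    {"offset": [0.3, -0.3, -0.4], "yaw": 0, "claw": 1},
    {"offset": [0.5, -0.8, -0.6], "yaw": 0, "claw": 1},
    {"offset": [0.5, -0.8, -0.6], "yaw": 0, "claw": 1},
    {"offset": [0.5, -0.8, -0.6], "yaw": 0, "claw": 1}
  ]
}}

```text
time: 52.48
ee_pos: [0.38, -0.1165, 0.2784]
tcp_rot: [180.0, -0.0, -175.3]
wrist_force: [-0.4, 0.5, -0.1]
opening: -0.0001
grasp_force: 0.0
```

Run:
```python
from h import *
keep()
for n in ('wrist','scene','side'):
    p,d,i,M=cam(n); W=cloud(d,i,M)
    for b in bars(p,W): print(n,*b)
    if n=='scene': save('s9',p)
```

```text
scene 229 slope [0.00152064 0.09640254] [0.58100323 0.04859577 0.10284106] [0.42186039 0.01010296 0.08808363]
side 258 slope [-0.00396709  0.09701715] [0.5799802  0.05485194 0.10396653] [0.41827612 0.00875291 0.08811035]
wrist [18. 69.] [ 269.8 -382. ] [34.5 71.5] 172.4 90.1 2654
wrist [565. 313.] [481.3 172.5] [ 66.4 154. ] 158.6 50.1 568
wrist [434. 308.] [479.5  21.1] [18.3 60.3] 3.9 50.4 495
wrist [191. 311.] [ 517.8 -257.1] [26.4 65.8] 9.7 32.4 1047
wrist [125. 329.] [ 549.2 -337.3] [27.8 95.4] 11.2 32.7 1465
scene [242. 136.] [ 267.6 -398.9] [69.3 69.9] 3.8 89.3 234
scene [190. 206.] [ 555.7 -334.9] [ 31.  112.1] 12.3 31.1 230
scene [214. 215.] [ 538.9 -250.4] [ 31.3 109.6] 10.0 31.5 253
side [342.   3.] [  891.2 -1561.2] [ 60.  326.9] 177.9 24.2 151
side [586.  18.] [ -267.9 -1560. ] [ 49.2 371.3] 179.3 62.2 230
side [434. 150.] [ 263.  -395.4] [71.7 75.2] 126.2 87.3 236
side [342. 162.] [ 555.7 -330.9] [ 38.8 106.1] 14.0 29.5 170
side [341. 178.] [ 537.3 -250.5] [ 38.4 106.8] 9.3 30.2 186
```

View pics/s9.png

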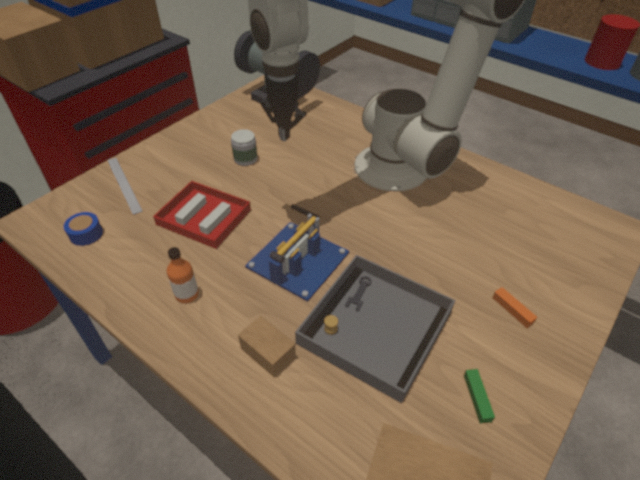

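The keeper is level in its catch at (297,240) and both thick bars are in the tray at (190,208) and (214,217). The bin holds only the wrench and the coupling, and the bottle, carton and can are untouched. Handing in.

```bash
python3 -c "
from workcell import *
print(job_done())"
```

```text
the job is handed in; nothing more can be done
None
```

The job is handed in (no verdict was returned): by my last measurements, the two thin bars are stacked level in the throat, the two thick bars lie flat in the scrap tray, and the keeper is closed on its stop.

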